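Transfer a row of polishing dops to the checking rack in the same order

TASK

Move the four dops (metal stone holders on stems) from the full rack into the empty rack, one to a socket, in the same order counted from each rack's handle, so that the dop nearest the handle is again nearest the handle and no stone loses its place. Keep them upright, lower each one stem first until its shoulder rests on the socket's rim, and do not let any of them fall.

Things in the scene. Friction and masses are not known exactly. Their poses are not given: they have to be found in the camera images.
- dop_cone: Dop with the slimmest head: round collar 22 mm wide from 6 to 36 mm above the origin, then a cone to a point at 61 mm. Loose, brass, 0.13 to 0.25 kg; copper stem 8 mm wide reaching 46 mm below the origin; round shoulder 44 mm wide, 6 mm thick. Origin: on the axis at the shoulder's underside, which rests on the socket rim. z up.
- dop_dome: Dop with the fattest head: round collar 34 mm wide from 6 to 34 mm above the origin, then a dome, top at 54 mm. Loose, brass, 0.13 to 0.25 kg; copper stem 8 mm wide reaching 46 mm below the origin; round shoulder 44 mm wide, 6 mm thick. Origin: on the axis at the shoulder's underside, which rests on the socket rim. z up.
- dop_square: Dop with a square head 28 x 28 mm, flats facing its +-x and +-y, from 6 to 40 mm above the origin, stone to 46 mm. Its x starts within 15 degrees of the full rack's x. Loose, brass, 0.13 to 0.25 kg; copper stem 8 mm wide reaching 46 mm below the origin; round shoulder 44 mm wide, 6 mm thick. Origin: on the axis at the shoulder's underside, which rests on the socket rim. z up.
- dop_hex: Dop with a hexagonal head 28 mm across flats (flats face its +-x), from 6 to 40 mm above the origin, button and stone to 52 mm. Its x starts within 15 degrees of the full rack's x. Loose, brass, 0.13 to 0.25 kg; copper stem 8 mm wide reaching 46 mm below the origin; round shoulder 44 mm wide, 6 mm thick. Origin: on the axis at the shoulder's underside, which rests on the socket rim. z up.
- rack_full: Rack full at the start: fixed dark steel bar 56 x 236 x 8 mm with four upright pipe sockets in a row and a wire handle at one end. Origin: centre of its underside, on the bench; y along the row, handle at +y (to 160 mm, 20 mm high). Sockets at x = 0, y = 90, 30, -30, -90 mm (90: first from the handle), 26 mm inside, 36 outside, 52 deep, rim 60 mm above the bench.
- rack_empty: Empty rack, turned any way: fixed dark steel bar 56 x 236 x 8 mm with four upright pipe sockets in a row and a wire handle at one end. Origin: centre of its underside, on the bench; y along the row, handle at +y (to 160 mm, 20 mm high). Sockets at x = 0, y = 90, 30, -30, -90 mm (90: first from the handle), 26 mm inside, 36 outside, 52 deep, rim 60 mm above the bench.
- socket_cone: The socket of the full rack where the cone dop stands at the start, one of the four at y = 90, 30, -30, -90 mm of that rack, in an order that changes; it never moves. All four look alike: steel pipe 26 mm inside, 36 outside, 52 long. Origin: centre of its lower end, 8 mm above the bench. Axes as the rack's.
- socket_dome: The socket of the full rack where the dome dop stands at the start, one of the four at y = 90, 30, -30, -90 mm of that rack, in an order that changes; it never moves. All four look alike: steel pipe 26 mm inside, 36 outside, 52 long. Origin: centre of its lower end, 8 mm above the bench. Axes as the rack's.
- socket_square: The socket of the full rack where the square dop stands at the start, one of the four at y = 90, 30, -30, -90 mm of that rack, in an order that changes; it never moves. All four look alike: steel pipe 26 mm inside, 36 outside, 52 long. Origin: centre of its lower end, 8 mm above the bench. Axes as the rack's.
- socket_hex: The socket of the full rack where the hex dop stands at the start, one of the four at y = 90, 30, -30, -90 mm of that rack, in an order that changes; it never moves. All four look alike: steel pipe 26 mm inside, 36 outside, 52 long. Origin: centre of its lower end, 8 mm above the bench. Axes as the rack's.

How it is judged (in metres and radians):
At the end, for the whole second after the job is handed in: Each dop stands in the empty rack in the socket with the same count from the handle as the one it came from: within 12 mm of its centre along and across the row, shoulder within 4 mm of rim height, within 0.12 rad of upright, released and at rest (under 0.02 m/s, 0.2 rad/s) (((y of socket_cone in the frame of rack_full between 0.07 and 0.11 m and y of dop_cone in the frame of rack_empty between 0.078 and 0.102 m) or (y of socket_cone in the frame of rack_full between 0.01 and 0.05 m and y of dop_cone in the frame of rack_empty between 0.018 and 0.042 m) or (y of socket_cone in the frame of rack_full between -0.05 and -0.01 m and y of dop_cone in the frame of rack_empty between -0.042 and -0.018 m) or (y of socket_cone in the frame of rack_full between -0.11 and -0.07 m and y of dop_cone in the frame of rack_empty between -0.102 and -0.078 m)) and x of dop_cone in the frame of rack_empty between -0.012 and 0.012 m and z of dop_cone in the frame of rack_empty between 0.056 and 0.064 m and angle between each of dop_cone, dop_dome, dop_square, dop_hex's own z axis and vertical below 0.12 rad and linear speed of each of dop_cone, dop_dome, dop_square, dop_hex below 0.02 m/s and angular speed of each of dop_cone, dop_dome, dop_square, dop_hex below 0.2 rad/s and ((y of socket_dome in the frame of rack_full between 0.07 and 0.11 m and y of dop_dome in the frame of rack_empty between 0.078 and 0.102 m) or (y of socket_dome in the frame of rack_full between 0.01 and 0.05 m and y of dop_dome in the frame of rack_empty between 0.018 and 0.042 m) or (y of socket_dome in the frame of rack_full between -0.05 and -0.01 m and y of dop_dome in the frame of rack_empty between -0.042 and -0.018 m) or (y of socket_dome in the frame of rack_full between -0.11 and -0.07 m and y of dop_dome in the frame of rack_empty between -0.102 and -0.078 m)) and x of dop_dome in the frame of rack_empty between -0.012 and 0.012 m and z of dop_dome in the frame of rack_empty between 0.056 and 0.064 m and ((y of socket_square in the frame of rack_full between 0.07 and 0.11 m and y of dop_square in the frame of rack_empty between 0.078 and 0.102 m) or (y of socket_square in the frame of rack_full between 0.01 and 0.05 m and y of dop_square in the frame of rack_empty between 0.018 and 0.042 m) or (y of socket_square in the frame of rack_full between -0.05 and -0.01 m and y of dop_square in the frame of rack_empty between -0.042 and -0.018 m) or (y of socket_square in the frame of rack_full between -0.11 and -0.07 m and y of dop_square in the frame of rack_empty between -0.102 and -0.078 m)) and x of dop_square in the frame of rack_empty between -0.012 and 0.012 m and z of dop_square in the frame of rack_empty between 0.056 and 0.064 m and ((y of socket_hex in the frame of rack_full between 0.07 and 0.11 m and y of dop_hex in the frame of rack_empty between 0.078 and 0.102 m) or (y of socket_hex in the frame of rack_full between 0.01 and 0.05 m and y of dop_hex in the frame of rack_empty between 0.018 and 0.042 m) or (y of socket_hex in the frame of rack_full between -0.05 and -0.01 m and y of dop_hex in the frame of rack_empty between -0.042 and -0.018 m) or (y of socket_hex in the frame of rack_full between -0.11 and -0.07 m and y of dop_hex in the frame of rack_empty between -0.102 and -0.078 m)) and x of dop_hex in the frame of rack_empty between -0.012 and 0.012 m and z of dop_hex in the frame of rack_empty between 0.056 and 0.064 m); the robot touches nothing.
It fails at once if a dop is let fall: faster than 0.7 m/s (a fall of about 25 mm) with no finger on it ((linear speed of dop_cone above 0.7 m/s and contact force between the fingers and dop_cone below 0.01 N) or (linear speed of dop_dome above 0.7 m/s and contact force between the fingers and dop_dome below 0.01 N) or (linear speed of dop_square above 0.7 m/s and contact force between the fingers and dop_square below 0.01 N) or (linear speed of dop_hex above 0.7 m/s and contact force between the fingers and dop_hex below 0.01 N)).
It fails at once if a dop is tipped more than 35 degrees (angle between any of dop_cone, dop_dome, dop_square, dop_hex's own z axis and vertical above 0.61 rad).
It also fails if it takes over 109 s, if anything falls off the work surface, if the arm or the gripper's body presses on something with over 40 N, if the wrist force passes 120 N, or if a joint passes its speed limit or range.

ROBOT

A 6-joint arm with a two-finger parallel gripper is mounted at the origin on the work surface. World frame = base frame: x ahead of the robot, y to its left, z up, the work surface at z = 0. Lengths are in mm, angles in rad, forces in N, time in s.
With the tool pointing down it reaches from about 350 to 975 mm from the base axis. Payload 7.1 kg.
Tool frame: the origin (TCP) lies midway between the tips of the shut fingers; the grasp point (between the pads) lies ctrl.grip_point_offset behind it (ctrl.grip_point_offset is the distance from the TCP to the grasp point, in mm); z points along the fingers, y is the line along which they close (so a half turn about z gives the same grasp; the last joint's range is limited). The gripper opens to 88 mm and grips with 3 to 60 N. Pads are 20 mm wide; open, the fingers measure 115 mm over their backs; the gripper's body (75 mm by 178 mm) begins 61 mm behind the grasp point.
Start: joints at [-1.282, 0.423, 1.63, -0, 1.089, -0.019], TCP at [189.369, -595.604, 193.575] pointing down, gripper open.
Joint ranges: [-3, 3], [-0.9, 2.11], [0.09, 2.58], [-1.31, 4.45], [0.11, 2.69], [-2.54, 2.54]. Speed limits (rad/s): [2.39, 2.39, 3.01, 3.14, 3.14, 3.14].

INTERFACE

Orientations are given as a rotation vector (axis times angle).
In Python, from workcell import ctrl gives the robot as it stands.
- The arm moves only by the tool apply_moves, never from a script. Its argument "targets" is a list of rows, each an object of numbers: "tx", "ty", "tz": the shift along the world's x, y, z in m; "spin": the turn about the world's z in degrees. In form: [{"tx": .., "ty": .., "tz": .., "spin": ..}, ...]. A call has exactly 8 rows; each row is the pose to reach, as a shift and turn from the pose commanded when the call began; what a row does not reach only later rows make up. A row lasts 1/10 s, in which the tool goes at most 50 mm and 8.59 degrees, less where a joint would pass 70% of its speed; a pose out of reach is approached as far as the arm can. A call with a gripper value outside its range is refused whole. "gripper" is the closure, from -1 (fully open) to 1 (shut), set as the call begins (left out, the last holds). The fingers move at their own pace and stop on an object; the grip force is fixed at half the most. Time passes only in rows, so rows that repeat a pose let the fingers close, or fill a call up. It gives the time, the measured TCP pose, the force, the opening and the grip force at its end, in the units of the state.
- ctrl.get_obs(): the state, without advancing time (a new reading comes with each control period).
- ctrl.get_image(name): name is "scene" or "top" or "wrist"; returns the picture (384x512x3 uint8, red, green, blue); there is no depth.
- ctrl.get_calibration(name): a dict with "fov_y" (degrees; the focal length in pixels is half the picture's height over the tangent of half this angle, whatever the lens; pixels are square), "cx", "cy" (the principal point, pixels), "dist" ([k1, k2, p1, p2, k3] as OpenCV has them; the pictures are not rectified), "rvec" (rotation vector, rad) and "tvec" (3), from world to camera coordinates, as OpenCV has them. Camera axes: x right, y down, z forward; pixel columns grow to the right and rows downward; lengths in mm; the calibration is good to about 2 mm. A picture is of the moment at which its call begins: read the wrist's pose just before it. get_calibration takes no time and is no camera call; for the wrist camera it gives the pose at the moment of the call.
- ctrl.close_job(): hands the job in; it is judged then, once.
Trained networks look in the newest picture that a camera, given by its name, has taken for a name from the list of things; names that differ only in an ending like _2 or _b are one class to them, and where a whole thing is asked for, a point or a joint stands for the part that bears it (a point fixed in the world has none). Each returns a list of dicts, best first, with "score" (0 to 1); they miss things now and then, are a little off and sometimes report something else, mostly with a low value. They report only what shows in the picture. A call takes as long as a camera call.
- ctrl.outline_of(name, camera): "pixels" (384x512 bool, what is visible of it) and "box" ([left, top, right, bottom] in pixels, round what is visible of it).
- ctrl.pinpoint(name, camera): "uv" ([column, row] in pixels: a listed point, or the origin of a listed thing).
The state is a dict: "t": time; "qpos": joint angles; "qvel": joint speeds; "joint_torque": joint torques, N m; "ee_pos": TCP position; "orientation": TCP orientation; "ft_force": force on the tool from outside, world axes, zero at the start; "moment": the same for the moment, N m; "width": finger opening in mm; "grasp_force": force on a finger pad.
Only numpy, scipy, OpenCV 4.12 (cv2) and the standard library are available. Lean on these libraries where they do the work, as an engineer would, in place of code of your own. Each camera call takes 0.05 s, during which the arm holds its last target. There are 200 camera calls.

## Working session

There is one attempt and no reset: what is moved stays moved. The work goes in short steps, Python scripts to look and compute and a tool call to move; the robot and the scene stay as the last step left them, time stands still between calls to the robot, and variables do not carry over. Pictures are saved under pics/ and viewed, at most 14 in all, crops included, and the job is handed in when it is done.

Besides the shell and the picture viewer there is one more tool, called after ">>>" by a JSON object that holds its "method" and its "body", one argument or row to a line. apply_moves: Moves the arm, as the interface text tells. Its arguments: {"type":"object","properties":{"targets":{"type":"array"},"gripper":{"type":"number"}},"required":["targets"]}

```bash
mkdir -p pics; cat > h.py <<'E'
import numpy as np,cv2
from workcell import ctrl
def cal(n):
    c=ctrl.get_calibration(n);f=192/np.tan(np.radians(c['fov_y'])/2)
    K=np.array([[f,0,c['cx']],[0,f,c['cy']],[0,0,1]])
    return K,np.array(c['dist'],float),np.array(c['rvec'],float),np.array(c['tvec'],float)
def ray(n,uv,z):
    K,d,r,t=cal(n);p=cv2.undistortPoints(np.array([[uv]],float),K,d)[0,0]
    R=cv2.Rodrigues(r)[0];o=-R.T@t;v=R.T@np.array([p[0],p[1],1]);return o+v*(z-o[2])/v[2]
def proj(n,P):
    K,d,r,t=cal(n);return cv2.projectPoints(np.array(P,float).reshape(-1,1,3),r,t,K,d)[0].reshape(-1,2)
E
python3 - <<'E'
from h import *
o=ctrl.get_obs();print(o,ctrl.grip_point_offset)
for n in('top','scene'):
    im=ctrl.get_image(n);cv2.imwrite(f'pics/{n}0.png',im[:,:,::-1])
    for k,z in [('dop_cone',60),('dop_dome',60),('dop_square',60),('dop_hex',60),('rack_full',0),('rack_empty',0),('socket_cone',8)]:
        for r in ctrl.pinpoint(k,n)[:2]: print(n,k,round(r['score'],2),np.round(r['uv'],1),np.round(ray(n,r['uv'],z),1))
E
```

```text
{'t': 0.0, 'qpos': array([-1.28198642e+00,  4.23790905e-01,  1.63067054e+00,  3.02788070e-05,
        1.08858300e+00, -1.89807627e-02]), 'qvel': array([ 0.00240236, -0.00180801, -0.00113608,  0.0003323 , -0.00036098,
       -0.00025363]), 'joint_torque': array([-3.29697315e-03, -5.44628263e+01, -2.73670721e+01,  6.41211821e-02,
        2.28394341e-02, -1.02814922e-04]), 'ee_pos': array([ 189.22554195, -595.05785855,  192.84054508]), 'orientation': array([-3.10304185e+00, -4.81327400e-01,  2.64874650e-04]), 'ft_force': array([-0.68841372,  0.4055221 ,  0.1190207 ]), 'moment': array([ 0.01201094,  0.03379092, -0.04294058]), 'grasp_force': 0.0, 'width': 88.00731303391697} 18.700000000000003
top dop_cone 0.75 [338.1 240.5] [ 444.  -142.3   60. ]
top dop_cone 0.68 [366.6 208.9] [ 507.5 -199.9   60. ]
top dop_square 0.73 [358.1 216. ] [ 493.1 -182.7   60. ]
top dop_hex 0.74 [381.1 200.8] [ 524.1 -229.2   60. ]
top dop_hex 0.19 [357.5 218.9] [ 487.3 -181.4   60. ]
top rack_full 0.76 [364.6 210.5] [ 508.4 -210.1    0. ]
top rack_empty 0.93 [158.  193.3] [540.6 231.1   0. ]
top socket_cone 0.49 [335.2 239.5] [ 446.1 -145.5    8. ]
scene dop_cone 0.54 [213.1 162.7] [ 445.7 -139.1   60. ]
scene dop_dome 0.97 [136.8 193.2] [ 566.9 -277.9   60. ]
scene dop_square 0.83 [190.2 177.9] [ 500.8 -176.8   60. ]
scene dop_square 0.41 [162.  187.4] [ 540.  -229.5   60. ]
scene dop_hex 0.55 [161.5 188.1] [ 542.2 -229.9   60. ]
scene rack_empty 0.93 [368.4 239.6] [543.7 231.    0. ]
scene rack_empty 0.44 [138.3 192.2] [ 519.4 -305.9    0. ]
scene socket_cone 0.48 [215.5 177.3] [ 444.6 -138.3    8. ]
scene socket_cone 0.27 [179.  195.7] [ 516.1 -205.7    8. ]
```

```bash
python3 - <<'E'
from h import *
a=cv2.imread('pics/top0.png');b=cv2.imread('pics/scene0.png')
A=cv2.resize(a[130:300,80:480],(800,340),interpolation=cv2.INTER_CUBIC)
B=cv2.resize(b[120:320,90:490],(800,400),interpolation=cv2.INTER_CUBIC)
cv2.imwrite('pics/c1.png',A);cv2.imwrite('pics/c2.png',B)
E
```

```text
(no output)
```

View pics/c1.png

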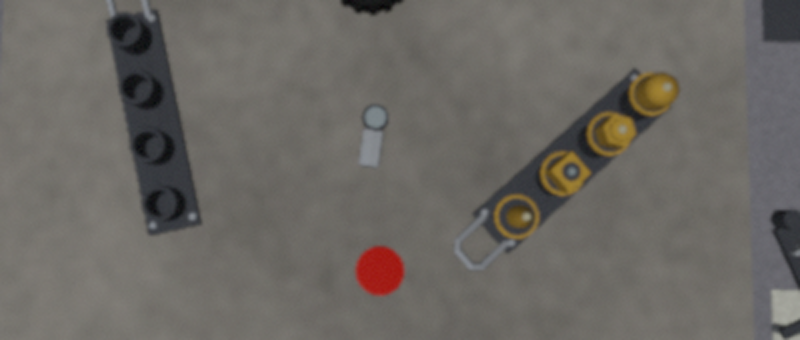

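View pics/c2.png

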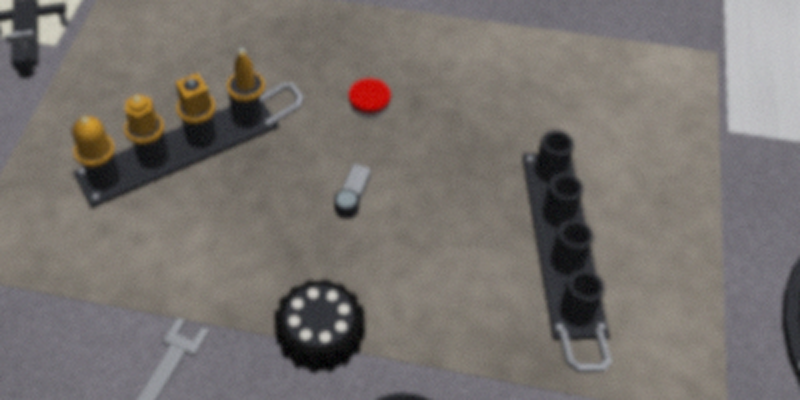

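The top crop shows the full rack at lower right with its handle toward the base. From the handle the order is cone (517,217), square (565,174), hex (609,133), dome (653,95). In the empty rack the handle is at the far end, with rims at (131,33), (141,90), (153,147) and (165,204). The scene crop confirms this order.

```bash
cat >> h.py <<'E'
from scipy.optimize import least_squares
Y=[90,30,-30,-90]
def rackpts(p,z):
    x,y,a=p;return [[x-np.sin(a)*s,y+np.cos(a)*s,z] for s in Y]
def fit(obs,p0): # obs list (cam,uv4x2,z)
    C=[(cal(n),np.array(uv,float),z) for n,uv,z in obs]
    def f(p):
        return np.concatenate([(cv2.projectPoints(np.array(rackpts(p,z)).reshape(-1,1,3),r,t,K,d)[0].reshape(-1,2)-uv).ravel() for (K,d,r,t),uv,z in C])
    s=least_squares(f,p0,loss='soft_l1',x_scale=[1,1,.01]);return s.x,f(s.x).reshape(-1,2)
E
python3 - <<'E'
from h import *
s=lambda L,ox,oy:[(ox+u/2,oy+v/2) for u,v in L]
ft=('top',s([(517,217),(565,174),(609,133),(653,95)],80,130),66)
fs=('scene',s([(246,88),(197,107),(145,130),(94,152)],90,120),64)
et=('top',s([(131,33),(141,90),(153,147),(165,204)],80,130),60)
es=('scene',s([(555,140),(565,188),(573,236),(583,286)],90,120),60)
for L,p0 in (([ft,fs],[506,-209,2.3]),([et,es],[541,231,.1])):
  for q in (L,L[:1],L[1:]):
    p,r=fit(q,p0);print(np.round(p,3),np.round(r,1).tolist())
    print(np.round(rackpts(p,60),1).tolist())
E
```

```text
[ 511.507 -209.059    0.732] [[0.0, -1.8], [-1.7, -0.3], [-1.6, 0.3], [-1.6, -0.3], [-2.0, -0.9], [-1.5, -0.5], [-0.3, -1.8], [-0.6, -2.2]]
[[451.4, -142.1, 60.0], [491.5, -186.7, 60.0], [531.6, -231.4, 60.0], [571.7, -276.0, 60.0]]
[ 510.651 -211.742    0.733] [[1.4, -1.3], [-0.3, 0.1], [-0.2, 0.8], [-0.3, 0.1]]
[[450.4, -144.9, 60.0], [490.6, -189.4, 60.0], [530.7, -234.0, 60.0], [570.9, -278.6, 60.0]]
[ 514.983 -205.404    0.74 ] [[-1.0, 0.2], [-0.5, 0.8], [0.8, -0.3], [0.6, -0.5]]
[[454.3, -138.9, 60.0], [494.8, -183.2, 60.0], [535.2, -227.6, 60.0], [575.7, -271.9, 60.0]]
[542.366 233.782  -1.613] [[8.1, -1.4], [0.8, -0.6], [-7.5, 0.7], [-15.8, 2.3], [1.5, 69.2], [0.1, 20.6], [-0.6, -26.3], [-2.5, -72.6]]
[[632.3, 230.0, 60.0], [572.3, 232.5, 60.0], [512.4, 235.1, 60.0], [452.4, 237.6, 60.0]]
[542.833 226.72   -1.343] [[-0.4, -0.7], [0.3, -0.4], [0.1, 0.2], [-0.0, 1.1]]
[[630.5, 247.0, 60.0], [572.1, 233.5, 60.0], [513.6, 220.0, 60.0], [455.2, 206.4, 60.0]]
[548.328 234.22    1.796] [[0.3, 1.5], [-0.5, -0.4], [0.1, -0.6], [0.1, 0.1]]
[[460.6, 214.1, 60.0], [519.1, 227.5, 60.0], [577.6, 240.9, 60.0], [636.0, 254.4, 60.0]]
```

>>> {"method": "apply_moves", "body": {
  "targets": [
    {"tx": 0.02,"ty": 0.024,"tz": 0.015,"spin": 8},
    {"tx": 0.04,"ty": 0.048,"tz": 0.03,"spin": 16},
    {"tx": 0.06,"ty": 0.072,"tz": 0.045,"spin": 24},
    {"tx": 0.08,"ty": 0.096,"tz": 0.06,"spin": 32},
    {"tx": 0.1,"ty": 0.12,"tz": 0.075,"spin": 40},
    {"tx": 0.12,"ty": 0.144,"tz": 0.09,"spin": 48},
    {"tx": 0.14,"ty": 0.168,"tz": 0.105,"spin": 56},
    {"tx": 0.16,"ty": 0.192,"tz": 0.12,"spin": 64}
  ],
  "gripper": -1
}}

```text
t: 1.6
ee_pos: [350.0, -402.5, 314.3]
orientation: [2.371, 2.06, 0.0]
ft_force: [-0.9, -0.8, 0.3]
width: 87.9
grasp_force: 0.0
```

>>> {"method": "apply_moves", "body": {
  "targets": [
    {"tx": 0.023,"ty": 0.028,"tz": 0.0,"spin": 8},
    {"tx": 0.046,"ty": 0.056,"tz": 0.0,"spin": 16},
    {"tx": 0.069,"ty": 0.084,"tz": 0.0,"spin": 24},
    {"tx": 0.092,"ty": 0.112,"tz": 0.0,"spin": 32},
    {"tx": 0.115,"ty": 0.14,"tz": 0.0,"spin": 40},
    {"tx": 0.138,"ty": 0.168,"tz": 0.0,"spin": 48},
    {"tx": 0.163,"ty": 0.195,"tz": 0.0,"spin": 50.5},
    {"tx": 0.163,"ty": 0.195,"tz": 0.0,"spin": 50.5}
  ]
}}

```text
t: 2.4
ee_pos: [514.5, -205.9, 313.6]
orientation: [1.267, 2.874, 0.002]
ft_force: [-0.2, 0.2, 0.1]
width: 87.4
grasp_force: 0.0
```

```bash
python3 - <<'E'
from h import *
o=ctrl.get_obs();print(o['t'],o['ee_pos'],o['orientation'],o['qpos'])
im=ctrl.get_image('wrist');cv2.imwrite('pics/w1.png',im[:,:,::-1])
for k in ('dop_cone','dop_square','dop_hex','dop_dome'):
    for r in ctrl.pinpoint(k,'wrist')[:2]: print(k,round(r['score'],2),np.round(r['uv'],1),np.round(ray('wrist',r['uv'],60),1))
print(np.round(proj('wrist',rackpts([512,-209,.735],66)),1).tolist())
E
```

```text
2.4 [ 514.54245073 -205.8918083   313.5910662 ] [1.26748987e+00 2.87388009e+00 1.56086770e-03] [-4.02708297e-01  1.98389959e-01  1.66059452e+00  1.02856478e-03
  1.28197747e+00 -1.14304518e+00]
dop_cone 0.89 [257.9  85.1] [ 447.2 -147.3   60. ]
dop_square 0.67 [258.1 134.5] [ 488.1 -193.3   60. ]
dop_square 0.52 [257.4 211.5] [ 557.4 -271.7   60. ]
dop_hex 0.67 [256.9 181.7] [ 528.6 -241.3   60. ]
dop_dome 0.61 [258.2 225.4] [ 571.5 -286.8   60. ]
[[264.1, 83.9], [264.1, 132.9], [264.0, 178.9], [264.0, 221.7]]
```

View pics/w1.png

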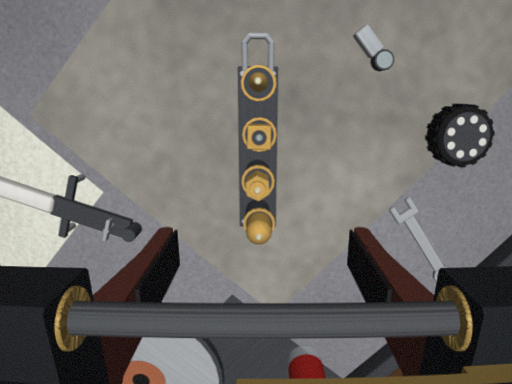

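```bash
python3 - <<'E'
from h import *
s=lambda L,ox,oy:[(ox+u/2,oy+v/2) for u,v in L]
ft=('top',s([(517,217),(565,174),(609,133),(653,95)],80,130),66)
fs=('scene',s([(246,88),(197,107),(145,130),(94,152)],90,120),64)
w=('wrist',[(258,84),(259,134),(258.3,180.5),(259,223)],65)
for q in ([w],[ft],[fs],[w,ft],[w,ft,fs]):
    p,r=fit(q,[510,-210,.735]);print(np.round(p,3),np.round(r,1).tolist())
    print(np.round(rackpts(p,60),1).tolist())
es=('scene',s([(555,140),(565,188),(573,236),(583,286)][::-1],90,120),60)
et=('top',s([(131,33),(141,90),(153,147),(165,204)],80,130),60)
for q in ([et],[es],[et,es]):
    p,r=fit(q,[542,230,-1.34]);print(np.round(p,3),np.round(rackpts(p,60),1).tolist())
E
```

```text
[ 507.74  -214.924    0.737] [[0.2, 1.3], [-0.6, 0.1], [0.4, -0.7], [-0.1, -0.5]]
[[447.2, -148.3, 60.0], [487.6, -192.7, 60.0], [527.9, -237.1, 60.0], [568.2, -281.6, 60.0]]
[ 510.651 -211.742    0.733] [[1.4, -1.3], [-0.3, 0.1], [-0.2, 0.8], [-0.3, 0.1]]
[[450.4, -144.9, 60.0], [490.6, -189.4, 60.0], [530.7, -234.0, 60.0], [570.9, -278.6, 60.0]]
[ 514.983 -205.404    0.74 ] [[-1.0, 0.2], [-0.5, 0.8], [0.8, -0.3], [0.6, -0.5]]
[[454.3, -138.9, 60.0], [494.8, -183.2, 60.0], [535.2, -227.6, 60.0], [575.7, -271.9, 60.0]]
[ 508.479 -214.032    0.74 ] [[0.9, 1.1], [0.3, -0.1], [1.3, -0.8], [0.9, -0.6], [2.8, 0.1], [0.9, 1.3], [0.9, 1.8], [0.6, 0.9]]
[[447.8, -147.6, 60.0], [488.3, -191.9, 60.0], [528.7, -236.2, 60.0], [569.2, -280.5, 60.0]]
[ 509.294 -212.701    0.74 ] [[2.1, 0.8], [1.4, -0.4], [2.5, -1.1], [2.1, -0.9], [2.1, -0.3], [0.3, 0.9], [0.2, 1.4], [-0.1, 0.5], [-3.4, -2.0], [-2.8, -1.5], [-1.5, -2.7], [-1.6, -3.0]]
[[448.6, -146.3, 60.0], [489.1, -190.6, 60.0], [529.5, -234.8, 60.0], [570.0, -279.1, 60.0]]
[542.833 226.72   -1.343] [[630.5, 247.0, 60.0], [572.1, 233.5, 60.0], [513.6, 220.0, 60.0], [455.2, 206.4, 60.0]]
[548.328 234.22   -1.345] [[636.0, 254.4, 60.0], [577.6, 240.9, 60.0], [519.1, 227.5, 60.0], [460.6, 214.1, 60.0]]
[544.562 230.974  -1.332] [[632.0, 252.2, 60.0], [573.7, 238.1, 60.0], [515.4, 223.9, 60.0], [457.1, 209.7, 60.0]]
```

>>> {"method": "apply_moves", "body": {
  "targets": [
    {"tx": -0.015,"ty": 0.014,"tz": -0.02,"spin": 0},
    {"tx": -0.03,"ty": 0.028,"tz": -0.045,"spin": 0},
    {"tx": -0.045,"ty": 0.042,"tz": -0.07,"spin": 0},
    {"tx": -0.06,"ty": 0.056,"tz": -0.095,"spin": 0},
    {"tx": -0.065,"ty": 0.061,"tz": -0.113,"spin": 0},
    {"tx": -0.065,"ty": 0.061,"tz": -0.113,"spin": 0},
    {"tx": -0.065,"ty": 0.061,"tz": -0.113,"spin": 0},
    {"tx": -0.065,"ty": 0.061,"tz": -0.113,"spin": 0}
  ]
}}

```text
t: 3.45
ee_pos: [448.6, -148.7, 201.9]
orientation: [1.275, 2.869, 0.0]
ft_force: [0.7, 0.3, -0.3]
width: 87.8
grasp_force: 0.0
```

```bash
python3 - <<'E'
from h import *
o=ctrl.get_obs();print(o['t'],o['ee_pos'],o['orientation'],o['qpos'])
im=ctrl.get_image('wrist');cv2.imwrite('pics/w2.png',im[:,:,::-1])
for k in ('dop_cone','dop_square','dop_hex','dop_dome'):
    for r in ctrl.pinpoint(k,'wrist')[:2]: print(k,round(r['score'],2),np.round(r['uv'],1),np.round(ray('wrist',r['uv'],60),1))
print(proj('wrist',[[447.7,-148,66],[447.7,-148,121],[488,-192.3,66],o['ee_pos']]))
E
```

```text
3.45 [ 448.55628916 -148.67857208  201.85683392] [1.27494213e+00 2.86853003e+00 1.73957828e-04] [-3.45197517e-01  1.85188968e-01  1.95113267e+00 -8.47472541e-05
  1.00277584e+00 -1.07947645e+00]
dop_cone 0.85 [267.  171.3] [ 449.4 -144.4   60. ]
dop_square 0.94 [268.7 227.8] [ 490.8 -187.3   60. ]
dop_square 0.35 [265.8 280.2] [ 529.9 -234.7   60. ]
dop_hex 0.42 [266.1 170.2] [ 447.4 -143.7   60. ]
dop_dome 0.61 [269.3 326.4] [ 572.8 -275.9   60. ]
[[263.48542315 175.13406461]
 [263.57488013 189.8088896 ]
 [263.55904446 232.2897304 ]
 [264.0894568  226.9665546 ]]
```

View pics/w2.png

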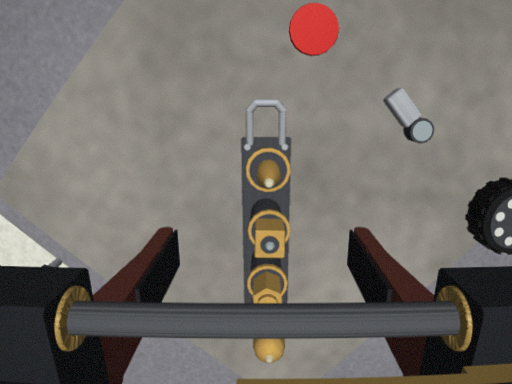

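```bash
python3 - <<'E'
from h import *
for z,uv in ((66,(268.5,170.5)),(66,(269,230.5)),(66,(267.8,282)),(121,(269,184))): print(ray('wrist',uv,z))
print(fit([('wrist',[(268.5,170.5),(269,230.5),(267.8,282),(269,330)],66)],[508,-212,.735]))
print(fit([('wrist',[(268.5,170.5),(269,230.5),(267.8,282),(269,330)],66)],[508,-212,.735])[0], ctrl.get_obs()['ee_pos'])
E
```

```text
[ 448.21204982 -141.30874522   66.        ]
[ 490.80000365 -187.10615822   66.        ]
[ 530.01769311 -231.81657761   66.        ]
[ 447.68031672 -141.38277857  121.        ]
(array([ 510.44836013, -209.1321032 ,    0.74205579]), array([[ 0.0416607 ,  2.06424516],
       [-0.39429839, -0.44137392],
       [ 0.84336727,  0.04030638],
       [-0.33997694, -1.21522447]]))
[ 510.44836013 -209.1321032     0.74205579] [ 447.86579588 -147.94521299  201.11722266]
```

The wrist view shows the cone shoulder at (268,170), with the finger midline at column 264. That puts the cone near (450,-143), so I shift and descend.

>>> {"method": "apply_moves", "body": {
  "targets": [
    {"tx": 0.002,"ty": 0.005,"tz": -0.02,"spin": 0},
    {"tx": 0.002,"ty": 0.005,"tz": -0.045,"spin": 0},
    {"tx": 0.002,"ty": 0.005,"tz": -0.07,"spin": 0},
    {"tx": 0.002,"ty": 0.005,"tz": -0.095,"spin": 0},
    {"tx": 0.002,"ty": 0.005,"tz": -0.115,"spin": 0},
    {"tx": 0.002,"ty": 0.005,"tz": -0.131,"spin": 0},
    {"tx": 0.002,"ty": 0.005,"tz": -0.131,"spin": 0},
    {"tx": 0.002,"ty": 0.005,"tz": -0.131,"spin": 0}
  ]
}}

```text
t: 4.5
ee_pos: [449.6, -142.7, 69.8]
orientation: [-1.274, -2.871, 0.0]
ft_force: [0.1, 0.2, 0.5]
width: 87.6
grasp_force: 0.0
```

>>> {"method": "apply_moves", "body": {
  "targets": [
    {"tz": 0},
    {"tz": 0},
    {"tz": 0},
    {"tz": 0},
    {"tz": 0},
    {"tz": 0},
    {"tz": 0},
    {"tz": 0}
  ],
  "gripper": 1
}}

```text
validation failed for argument at $.ta...
```

>>> {"method": "apply_moves", "body": {
  "targets": [
    {"tx": 0,"ty": 0,"tz": 0,"spin": 0},
    {"tx": 0,"ty": 0,"tz": 0,"spin": 0},
    {"tx": 0,"ty": 0,"tz": 0,"spin": 0},
    {"tx": 0,"ty": 0,"tz": 0,"spin": 0},
    {"tx": 0,"ty": 0,"tz": 0,"spin": 0},
    {"tx": 0,"ty": 0,"tz": 0,"spin": 0},
    {"tx": 0,"ty": 0,"tz": 0,"spin": 0},
    {"tx": 0,"ty": 0,"tz": 0,"spin": 0}
  ],
  "gripper": 1
}}

```text
t: 5.3
ee_pos: [449.3, -142.6, 69.6]
orientation: [-1.274, -2.871, -0.0]
ft_force: [-0.0, -0.3, -0.5]
width: 27.1
grasp_force: 0.0
```

>>> {"method": "apply_moves", "body": {
  "targets": [
    {"tx": 0,"ty": 0,"tz": 0,"spin": 0},
    {"tx": 0,"ty": 0,"tz": 0,"spin": 0},
    {"tx": 0,"ty": 0,"tz": 0,"spin": 0},
    {"tx": 0,"ty": 0,"tz": 0,"spin": 0},
    {"tx": 0,"ty": 0,"tz": 0.005,"spin": 0},
    {"tx": 0,"ty": 0,"tz": 0.015,"spin": 0},
    {"tx": 0,"ty": 0,"tz": 0.03,"spin": 0},
    {"tx": 0,"ty": 0,"tz": 0.045,"spin": 0}
  ]
}}

```text
t: 6.1
ee_pos: [449.4, -142.6, 115.7]
orientation: [1.274, 2.871, 0.0]
ft_force: [0.7, -0.2, -1.9]
width: 17.1
grasp_force: 27.7
```

```bash
python3 - <<'E'
from h import *
o=ctrl.get_obs();print(o['ee_pos'],o['width'],o['grasp_force'],o['ft_force'])
w=ctrl.get_image('wrist');s=ctrl.get_image('scene')
W=cv2.resize(w[150:350,160:370],(420,400));S=cv2.resize(s[90:230,120:270],(428,400),interpolation=cv2.INTER_CUBIC)
cv2.imwrite('pics/w3.png',np.hstack([W[:, :372],S])[:,:,::-1])
E
```

```text
[ 449.39227766 -142.6078413   115.69834008] 17.115311773062817 27.733742186101153 [ 0.69202256 -0.187551   -1.8550774 ]
```

View pics/w3.png

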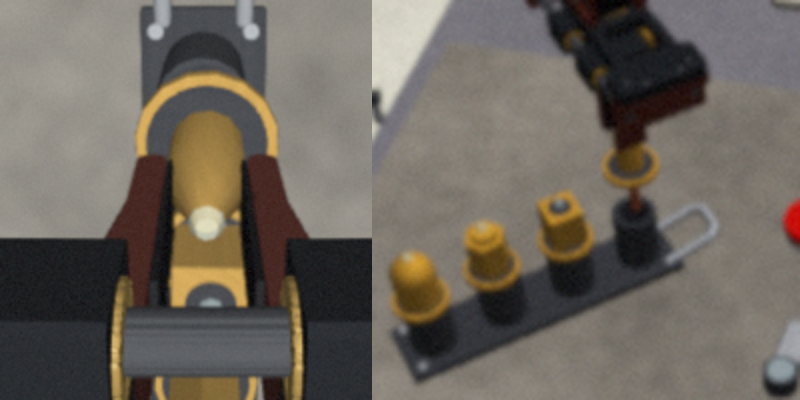

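```bash
python3 - <<'E'
from h import *
o=ctrl.get_obs();e=o['ee_pos']
u=np.array([-np.sin(.74),np.cos(.74)]);v=np.array([np.cos(.74),np.sin(.74)])
for z,uv in ((112,(160+207/2,150+140/2)),(167,(160+207/2,150+222/2))):
    d=ray('wrist',uv,z)[:2]-e[:2];print('row',d@u,'across',d@v)
print(proj('wrist',[[*e[:2],112],[*e[:2],167],[*(e[:2]+17*u),112],[*(e[:2]+17*u),167]]))
print('tool z tilt',cv2.Rodrigues(o['orientation'])[0][:,2])
E
```

```text
row 1.3232713182250069 across -0.31578423586842386
row 1.8387311806021276 across -0.47737290538941746
[[264.02424874 222.03844125]
 [264.55813413 264.63370031]
 [263.95592317 195.24848469]
 [264.48559471 229.95253129]]
tool z tilt [ 0.00407905 -0.00143196 -0.99999066]
```

The cone is held upright and about 1.5 mm off the pad centre. I lift and carry it to the empty rack.

>>> {"method": "apply_moves", "body": {
  "targets": [
    {"tx": 0,"ty": 0,"tz": 0.025,"spin": 0},
    {"tx": 0,"ty": 0,"tz": 0.05,"spin": 0},
    {"tx": 0.01,"ty": 0.025,"tz": 0.065,"spin": 4},
    {"tx": 0.025,"ty": 0.055,"tz": 0.075,"spin": 10},
    {"tx": 0.04,"ty": 0.09,"tz": 0.075,"spin": 16},
    {"tx": 0.055,"ty": 0.125,"tz": 0.075,"spin": 22},
    {"tx": 0.07,"ty": 0.16,"tz": 0.075,"spin": 28},
    {"tx": 0.085,"ty": 0.195,"tz": 0.075,"spin": 34}
  ]
}}

```text
t: 7.0
ee_pos: [534.5, 53.9, 189.3]
orientation: [-0.372, -3.119, 0.0]
ft_force: [0.3, -0.5, -2.1]
width: 17.4
grasp_force: 27.7
```

>>> {"method": "apply_moves", "body": {
  "targets": [
    {"tx": 0.015,"ty": 0.035,"tz": 0.005,"spin": 6},
    {"tx": 0.03,"ty": 0.07,"tz": 0.01,"spin": 12},
    {"tx": 0.045,"ty": 0.105,"tz": 0.01,"spin": 18},
    {"tx": 0.06,"ty": 0.14,"tz": 0.01,"spin": 24},
    {"tx": 0.075,"ty": 0.17,"tz": 0.01,"spin": 26.6},
    {"tx": 0.086,"ty": 0.19,"tz": 0.01,"spin": 26.6},
    {"tx": 0.096,"ty": 0.197,"tz": 0.01,"spin": 26.6},
    {"tx": 0.096,"ty": 0.197,"tz": 0.01,"spin": 26.6}
  ]
}}

```text
t: 7.8
ee_pos: [631.0, 249.8, 198.9]
orientation: [0.35, -3.122, 0.0]
ft_force: [-0.6, 0.0, -2.2]
width: 16.9
grasp_force: 27.7
```

>>> {"method": "apply_moves", "body": {
  "targets": [
    {"tx": 0,"ty": 0,"tz": 0,"spin": 0},
    {"tx": 0,"ty": 0,"tz": 0,"spin": 0},
    {"tx": 0,"ty": 0,"tz": 0,"spin": 0},
    {"tx": 0,"ty": 0,"tz": 0,"spin": 0},
    {"tx": 0,"ty": 0,"tz": 0,"spin": 0},
    {"tx": 0,"ty": 0,"tz": 0,"spin": 0},
    {"tx": 0,"ty": 0,"tz": 0,"spin": 0},
    {"tx": 0,"ty": 0,"tz": 0,"spin": 0}
  ]
}}

```text
t: 8.6
ee_pos: [630.4, 249.4, 199.6]
orientation: [-0.349, 3.122, 0.0]
ft_force: [-0.0, -0.4, -1.9]
width: 16.9
grasp_force: 27.7
```

```bash
python3 - <<'E'
from h import *
o=ctrl.get_obs();print(o['t'],o['ee_pos'],o['orientation'],o['width'],o['qpos'])
w=ctrl.get_image('wrist');cv2.imwrite('pics/w4.png',w[:,:,::-1])
print(proj('wrist',rackpts([543,229.4,-1.343],60)))
e=o['ee_pos'];print(proj('wrist',[[*e[:2],e[2]-4]]))
E
```

```text
8.6 [630.35151438 249.42748484 199.59517615] [-3.48542702e-01  3.12217160e+00  1.22967998e-06] 16.930966502774304 [ 3.59238347e-01  4.94787305e-01  1.49878580e+00 -6.32027784e-06
  1.14799360e+00 -1.43390418e+00]
[[264.64876071 176.06665861]
 [264.46509531 114.17271424]
 [264.25624683  47.10389651]
 [264.02113489 -24.30498117]]
[[265.28909118 224.60514877]]
```

View pics/w4.png

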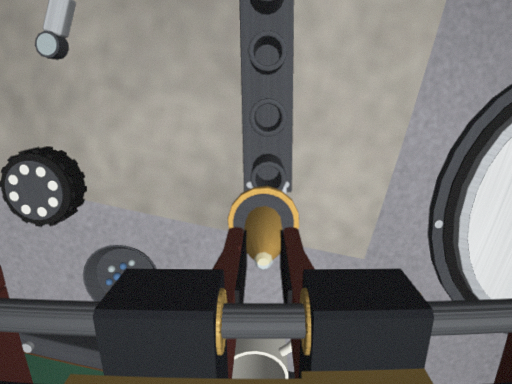

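The wrist view shows the rims at about (268,173), (267,114) and (267,50), against predictions of (264.6,176), (264.5,114) and (264.3,47). The lateral offset is about 2 mm.

```bash
python3 - <<'E'
from h import *
# only 3 visible: predict missing by fitting with 3
K,d,r,t=cal('wrist');uv=np.array([(267.5,173.5),(267.3,114.5),(267,50)])
f=lambda p:(cv2.projectPoints(np.array(rackpts(p,60)[:3]).reshape(-1,1,3),r,t,K,d)[0].reshape(-1,2)-uv).ravel()
s=least_squares(f,[543,229,-1.343],x_scale=[1,1,.01]);print(s.x,f(s.x).round(1),np.round(rackpts(s.x,60),1).tolist())
E
```

```text
[542.75809095 231.98506562  -1.33991675] [ 0.   2.9 -0.   0.  -0.  -2.5] [[630.4, 252.6, 60.0], [572.0, 238.9, 60.0], [513.6, 225.1, 60.0], [455.1, 211.4, 60.0]]
```

>>> {"method": "apply_moves", "body": {
  "targets": [
    {"tx": 0.0015,"ty": 0.0025,"tz": -0.02,"spin": 0},
    {"tx": 0.0015,"ty": 0.0025,"tz": -0.05,"spin": 0},
    {"tx": 0.0015,"ty": 0.0025,"tz": -0.075,"spin": 0},
    {"tx": 0.0015,"ty": 0.0025,"tz": -0.09,"spin": 0},
    {"tx": 0.0015,"ty": 0.0025,"tz": -0.1,"spin": 0},
    {"tx": 0.0015,"ty": 0.0025,"tz": -0.11,"spin": 0},
    {"tx": 0.0015,"ty": 0.0025,"tz": -0.118,"spin": 0},
    {"tx": 0.0015,"ty": 0.0025,"tz": -0.122,"spin": 0}
  ]
}}

```text
t: 9.45
ee_pos: [632.0, 252.0, 77.3]
orientation: [-0.348, 3.122, 0.0]
ft_force: [-0.0, -0.0, -1.5]
width: 17.2
grasp_force: 27.7
```

>>> {"method": "apply_moves", "body": {
  "targets": [
    {"tx": 0,"ty": 0,"tz": -0.002,"spin": 0},
    {"tx": 0,"ty": 0,"tz": -0.004,"spin": 0},
    {"tx": 0,"ty": 0,"tz": -0.006,"spin": 0},
    {"tx": 0,"ty": 0,"tz": -0.007,"spin": 0},
    {"tx": 0,"ty": 0,"tz": -0.007,"spin": 0},
    {"tx": 0,"ty": 0,"tz": -0.007,"spin": 0},
    {"tx": 0,"ty": 0,"tz": -0.007,"spin": 0},
    {"tx": 0,"ty": 0,"tz": -0.007,"spin": 0}
  ]
}}

```text
t: 10.25
ee_pos: [631.9, 251.9, 70.7]
orientation: [-0.348, 3.122, 0.0]
ft_force: [0.4, 0.1, -2.0]
width: 17.1
grasp_force: 27.7
```

>>> {"method": "apply_moves", "body": {
  "targets": [
    {"tx": 0,"ty": 0,"tz": -0.001,"spin": 0},
    {"tx": 0,"ty": 0,"tz": -0.001,"spin": 0},
    {"tx": 0,"ty": 0,"tz": -0.0015,"spin": 0},
    {"tx": 0,"ty": 0,"tz": -0.0015,"spin": 0},
    {"tx": 0,"ty": 0,"tz": -0.0015,"spin": 0},
    {"tx": 0,"ty": 0,"tz": -0.0015,"spin": 0},
    {"tx": 0,"ty": 0,"tz": -0.0015,"spin": 0},
    {"tx": 0,"ty": 0,"tz": -0.0015,"spin": 0}
  ]
}}

```text
t: 11.05
ee_pos: [632.3, 252.0, 69.4]
orientation: [-0.348, 3.121, 0.0]
ft_force: [1.2, 0.4, 2.4]
width: 17.1
grasp_force: 28.5
```

Contact: the shoulder is on the rim. I release and rise.

>>> {"method": "apply_moves", "body": {
  "targets": [
    {"tx": 0,"ty": 0,"tz": 0,"spin": 0},
    {"tx": 0,"ty": 0,"tz": 0,"spin": 0},
    {"tx": 0,"ty": 0,"tz": 0,"spin": 0},
    {"tx": 0,"ty": 0,"tz": 0,"spin": 0},
    {"tx": 0,"ty": 0,"tz": 0,"spin": 0},
    {"tx": 0,"ty": 0,"tz": 0,"spin": 0},
    {"tx": 0,"ty": 0,"tz": 0.005,"spin": 0},
    {"tx": 0,"ty": 0,"tz": 0.02,"spin": 0}
  ],
  "gripper": -1
}}

```text
t: 11.85
ee_pos: [630.8, 251.5, 88.3]
orientation: [0.348, -3.119, 0.001]
ft_force: [-0.4, -0.2, -0.1]
width: 77.6
grasp_force: 0.0
```

>>> {"method": "apply_moves", "body": {
  "targets": [
    {"tx": 0,"ty": 0,"tz": 0.03,"spin": 0},
    {"tx": 0,"ty": 0,"tz": 0.06,"spin": 0},
    {"tx": 0,"ty": 0,"tz": 0.09,"spin": 0},
    {"tx": 0,"ty": 0,"tz": 0.11,"spin": 0},
    {"tx": 0,"ty": 0,"tz": 0.11,"spin": 0},
    {"tx": 0,"ty": 0,"tz": 0.11,"spin": 0},
    {"tx": 0,"ty": 0,"tz": 0.11,"spin": 0},
    {"tx": 0,"ty": 0,"tz": 0.11,"spin": 0}
  ]
}}

```text
t: 12.65
ee_pos: [631.0, 251.6, 197.5]
orientation: [0.348, -3.12, 0.001]
ft_force: [0.2, 0.1, 0.3]
width: 87.9
grasp_force: 0.0
```

```bash
python3 - <<'E'
from h import *
o=ctrl.get_obs();print(o['t'],o['ee_pos'],o['ft_force'],o['width'])
w=ctrl.get_image('wrist');cv2.imwrite('pics/w5.png',w[:,:,::-1])
print(proj('wrist',[[630.4,252,66],[630.4,252,121]]))
E
```

```text
12.65 [631.02828649 251.55186581 197.49814262] [0.17734143 0.14287141 0.27540847] 87.91984955594687
[[265.06590104 177.14619702]
 [265.42755424 192.12595938]]
```

View pics/w5.png

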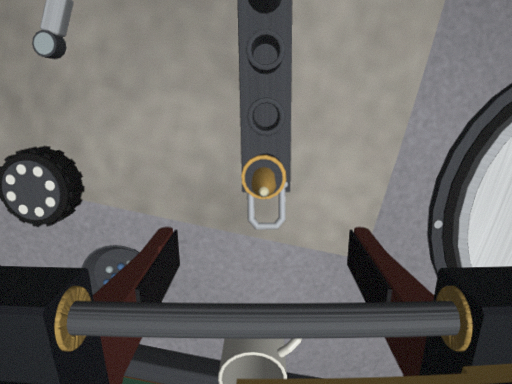

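The cone is seated, with its ring at (264,178) on socket 1. Next is the square.

>>> {"method": "apply_moves", "body": {
  "targets": [
    {"tx": -0.012,"ty": -0.036,"tz": 0,"spin": -6},
    {"tx": -0.026,"ty": -0.08,"tz": 0,"spin": -12},
    {"tx": -0.04,"ty": -0.124,"tz": 0,"spin": -18},
    {"tx": -0.054,"ty": -0.168,"tz": 0,"spin": -24},
    {"tx": -0.068,"ty": -0.212,"tz": 0,"spin": -30},
    {"tx": -0.082,"ty": -0.256,"tz": 0,"spin": -36},
    {"tx": -0.096,"ty": -0.3,"tz": 0,"spin": -42},
    {"tx": -0.11,"ty": -0.344,"tz": 0,"spin": -48}
  ]
}}

```text
t: 13.5
ee_pos: [520.8, -93.6, 198.5]
orientation: [-0.957, -2.991, 0.0]
ft_force: [-0.3, 0.7, 0.6]
width: 87.9
grasp_force: 0.0
```

>>> {"method": "apply_moves", "body": {
  "targets": [
    {"tx": -0.012,"ty": -0.04,"tz": 0,"spin": -6},
    {"tx": -0.025,"ty": -0.075,"tz": 0,"spin": -12},
    {"tx": -0.033,"ty": -0.094,"tz": 0,"spin": -12.6},
    {"tx": -0.033,"ty": -0.094,"tz": 0,"spin": -12.6},
    {"tx": -0.033,"ty": -0.094,"tz": 0,"spin": -12.6},
    {"tx": -0.033,"ty": -0.094,"tz": 0,"spin": -12.6},
    {"tx": -0.033,"ty": -0.094,"tz": 0,"spin": -12.6},
    {"tx": -0.033,"ty": -0.094,"tz": 0,"spin": -12.6}
  ]
}}

```text
t: 14.3
ee_pos: [489.2, -185.2, 199.0]
orientation: [-1.272, -2.872, -0.0]
ft_force: [0.1, -0.1, -1.1]
width: 87.6
grasp_force: 0.0
```

```bash
python3 - <<'E'
from h import *
o=ctrl.get_obs();print(o['t'],o['ee_pos'],o['orientation'],o['width'])
w=ctrl.get_image('wrist');cv2.imwrite('pics/w6.png',cv2.resize(w[80:320,160:380],None,fx=2,fy=2)[:,:,::-1])
print(proj('wrist',[[488.7,-186,66],[488.7,-186,106],[529,-230.4,66]]),proj('wrist',[o['ee_pos']]))
E
```

```text
14.3 [ 489.20142319 -185.24704143  199.01924566] [-1.27212452e+00 -2.87239888e+00 -9.80720225e-05] 87.6227506337069
[[262.93818731 175.95829356]
 [262.90622148 186.23605903]
 [262.87782158 233.4740394 ]] [[264.25794217 224.80393178]]
```

View pics/w6.png

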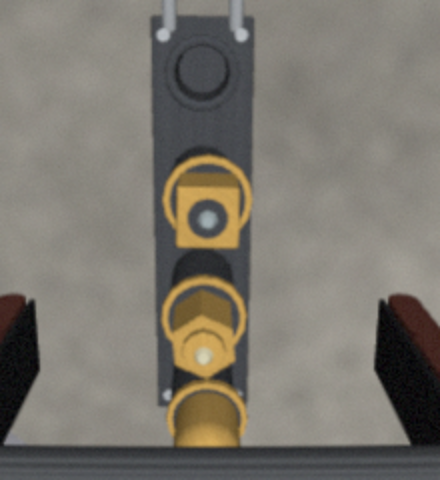

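The square's ring is at about (263.5,179) and aligned to within roughly 2°. I descend and grip.

>>> {"method": "apply_moves", "body": {
  "targets": [
    {"tx": 0.0015,"ty": -0.002,"tz": -0.02,"spin": 0},
    {"tx": 0.0015,"ty": -0.002,"tz": -0.045,"spin": 0},
    {"tx": 0.0015,"ty": -0.002,"tz": -0.07,"spin": 0},
    {"tx": 0.0015,"ty": -0.002,"tz": -0.095,"spin": 0},
    {"tx": 0.0015,"ty": -0.002,"tz": -0.115,"spin": 0},
    {"tx": 0.0015,"ty": -0.002,"tz": -0.129,"spin": 0},
    {"tx": 0.0015,"ty": -0.002,"tz": -0.129,"spin": 0},
    {"tx": 0.0015,"ty": -0.002,"tz": -0.129,"spin": 0}
  ]
}}

```text
t: 15.15
ee_pos: [490.7, -188.1, 70.4]
orientation: [1.274, 2.872, 0.0]
ft_force: [0.9, -0.3, 0.0]
width: 88.0
grasp_force: 0.0
```

>>> {"method": "apply_moves", "body": {
  "targets": [
    {"tx": 0,"ty": 0,"tz": 0,"spin": 0},
    {"tx": 0,"ty": 0,"tz": 0,"spin": 0},
    {"tx": 0,"ty": 0,"tz": 0,"spin": 0},
    {"tx": 0,"ty": 0,"tz": 0,"spin": 0},
    {"tx": 0,"ty": 0,"tz": 0,"spin": 0},
    {"tx": 0,"ty": 0,"tz": 0,"spin": 0},
    {"tx": 0,"ty": 0,"tz": 0,"spin": 0},
    {"tx": 0,"ty": 0,"tz": 0,"spin": 0}
  ],
  "gripper": 1
}}

```text
t: 15.95
ee_pos: [490.4, -188.0, 70.0]
orientation: [-1.275, -2.871, -0.0]
ft_force: [-1.3, -0.3, -0.6]
width: 27.2
grasp_force: 19.4
```

>>> {"method": "apply_moves", "body": {
  "targets": [
    {"tx": 0,"ty": 0,"tz": 0,"spin": 0},
    {"tx": 0,"ty": 0,"tz": 0,"spin": 0},
    {"tx": 0,"ty": 0,"tz": 0,"spin": 0},
    {"tx": 0,"ty": 0,"tz": 0,"spin": 0},
    {"tx": 0,"ty": 0,"tz": 0.005,"spin": 0},
    {"tx": 0,"ty": 0,"tz": 0.015,"spin": 0},
    {"tx": 0,"ty": 0,"tz": 0.03,"spin": 0},
    {"tx": 0,"ty": 0,"tz": 0.045,"spin": 0}
  ]
}}

```text
t: 16.75
ee_pos: [490.2, -188.1, 116.1]
orientation: [-1.274, -2.871, 0.0]
ft_force: [0.1, -0.4, -2.0]
width: 26.4
grasp_force: 30.0
```

>>> {"method": "apply_moves", "body": {
  "targets": [
    {"tx": 0,"ty": 0,"tz": 0.025,"spin": 0},
    {"tx": 0,"ty": 0,"tz": 0.05,"spin": 0},
    {"tx": 0.004,"ty": 0.02,"tz": 0.07,"spin": 4},
    {"tx": 0.011,"ty": 0.055,"tz": 0.08,"spin": 10},
    {"tx": 0.019,"ty": 0.095,"tz": 0.08,"spin": 16},
    {"tx": 0.027,"ty": 0.135,"tz": 0.08,"spin": 22},
    {"tx": 0.035,"ty": 0.175,"tz": 0.08,"spin": 28},
    {"tx": 0.042,"ty": 0.215,"tz": 0.08,"spin": 34}
  ]
}}

```text
t: 17.55
ee_pos: [532.5, 28.4, 196.0]
orientation: [0.373, 3.119, -0.0]
ft_force: [0.2, -0.9, -1.5]
width: 26.5
grasp_force: 30.0
```

>>> {"method": "apply_moves", "body": {
  "targets": [
    {"tx": 0.008,"ty": 0.04,"tz": 0,"spin": 6},
    {"tx": 0.016,"ty": 0.08,"tz": 0,"spin": 12},
    {"tx": 0.024,"ty": 0.12,"tz": 0,"spin": 18},
    {"tx": 0.03,"ty": 0.155,"tz": 0,"spin": 24},
    {"tx": 0.036,"ty": 0.185,"tz": 0,"spin": 26.6},
    {"tx": 0.04,"ty": 0.203,"tz": 0,"spin": 26.6},
    {"tx": 0.04,"ty": 0.211,"tz": 0,"spin": 26.6},
    {"tx": 0.04,"ty": 0.211,"tz": 0,"spin": 26.6}
  ]
}}

```text
t: 18.35
ee_pos: [572.1, 238.0, 195.1]
orientation: [0.348, -3.122, 0.0]
ft_force: [0.5, -0.8, -2.4]
width: 26.3
grasp_force: 30.0
```

>>> {"method": "apply_moves", "body": {
  "targets": [
    {"tx": 0,"ty": 0,"tz": 0,"spin": 0},
    {"tx": 0,"ty": 0,"tz": 0,"spin": 0},
    {"tx": 0,"ty": 0,"tz": 0,"spin": 0},
    {"tx": 0,"ty": 0,"tz": 0,"spin": 0},
    {"tx": 0,"ty": 0,"tz": 0,"spin": 0},
    {"tx": 0,"ty": 0,"tz": 0,"spin": 0},
    {"tx": 0,"ty": 0,"tz": 0,"spin": 0},
    {"tx": 0,"ty": 0,"tz": 0,"spin": 0}
  ]
}}

```text
t: 19.15
ee_pos: [572.3, 237.9, 195.0]
orientation: [0.349, -3.122, 0.0]
ft_force: [-0.3, 0.0, -2.0]
width: 26.4
grasp_force: 30.0
```

```bash
python3 - <<'E'
from h import *
o=ctrl.get_obs();e=o['ee_pos'];print(o['t'],e,o['orientation'],o['width'])
w=ctrl.get_image('wrist');cv2.imwrite('pics/w7.png',cv2.resize(w[20:320,160:380],None,fx=2,fy=2)[:,:,::-1])
P=rackpts([542.75,231.2,-1.343],60);print(P[1],proj('wrist',P[1:3]),proj('wrist',[[*e[:2],e[2]-4]]))
E
```

```text
19.15 [572.34511498 237.89981533 195.04627727] [ 3.48521691e-01 -3.12216400e+00  8.04412172e-05] 26.41930212649249
[np.float64(571.9749925523662), np.float64(237.97493987531567), 60] [[264.5786266  176.34646894]
 [264.38933324 113.58517034]] [[265.24362925 224.56038692]]
```

View pics/w7.png

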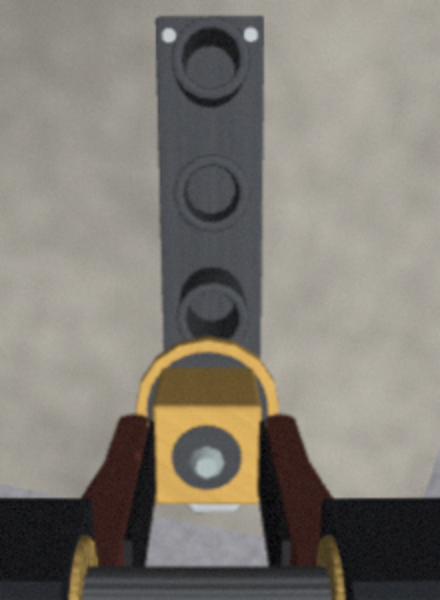

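Socket 2's rim is at (266,177.5), within 1.5 mm of the prediction. I lower the square.

>>> {"method": "apply_moves", "body": {
  "targets": [
    {"tx": 0,"ty": 0.001,"tz": -0.02,"spin": 0},
    {"tx": 0,"ty": 0.001,"tz": -0.05,"spin": 0},
    {"tx": 0,"ty": 0.001,"tz": -0.075,"spin": 0},
    {"tx": 0,"ty": 0.001,"tz": -0.09,"spin": 0},
    {"tx": 0,"ty": 0.001,"tz": -0.1,"spin": 0},
    {"tx": 0,"ty": 0.001,"tz": -0.11,"spin": 0},
    {"tx": 0,"ty": 0.001,"tz": -0.116,"spin": 0},
    {"tx": 0,"ty": 0.001,"tz": -0.119,"spin": 0}
  ]
}}

```text
t: 20.0
ee_pos: [572.6, 239.0, 76.0]
orientation: [-0.348, 3.122, 0.0]
ft_force: [0.8, -0.6, -2.0]
width: 26.2
grasp_force: 30.0
```

>>> {"method": "apply_moves", "body": {
  "targets": [
    {"tx": 0,"ty": 0,"tz": -0.002,"spin": 0},
    {"tx": 0,"ty": 0,"tz": -0.004,"spin": 0},
    {"tx": 0,"ty": 0,"tz": -0.005,"spin": 0},
    {"tx": 0,"ty": 0,"tz": -0.006,"spin": 0},
    {"tx": 0,"ty": 0,"tz": -0.006,"spin": 0},
    {"tx": 0,"ty": 0,"tz": -0.006,"spin": 0},
    {"tx": 0,"ty": 0,"tz": -0.006,"spin": 0},
    {"tx": 0,"ty": 0,"tz": -0.006,"spin": 0}
  ]
}}

```text
t: 20.8
ee_pos: [572.4, 238.9, 70.1]
orientation: [-0.348, 3.122, 0.0]
ft_force: [0.4, 0.6, -2.1]
width: 26.3
grasp_force: 30.0
```

>>> {"method": "apply_moves", "body": {
  "targets": [
    {"tx": 0,"ty": 0,"tz": -0.0005,"spin": 0},
    {"tx": 0,"ty": 0,"tz": -0.001,"spin": 0},
    {"tx": 0,"ty": 0,"tz": -0.001,"spin": 0},
    {"tx": 0,"ty": 0,"tz": -0.001,"spin": 0},
    {"tx": 0,"ty": 0,"tz": -0.001,"spin": 0},
    {"tx": 0,"ty": 0,"tz": -0.001,"spin": 0},
    {"tx": 0,"ty": 0,"tz": -0.001,"spin": 0},
    {"tx": 0,"ty": 0,"tz": -0.001,"spin": 0}
  ]
}}

```text
t: 21.6
ee_pos: [572.5, 239.1, 69.9]
orientation: [-0.348, 3.122, 0.0]
ft_force: [-3.7, -0.7, 5.6]
width: 26.5
grasp_force: 30.0
```

>>> {"method": "apply_moves", "body": {
  "targets": [
    {"tx": 0,"ty": 0,"tz": 0,"spin": 0},
    {"tx": 0,"ty": 0,"tz": 0,"spin": 0},
    {"tx": 0,"ty": 0,"tz": 0,"spin": 0},
    {"tx": 0,"ty": 0,"tz": 0,"spin": 0},
    {"tx": 0,"ty": 0,"tz": 0,"spin": 0},
    {"tx": 0,"ty": 0,"tz": 0,"spin": 0},
    {"tx": 0,"ty": 0,"tz": 0.005,"spin": 0},
    {"tx": 0,"ty": 0,"tz": 0.02,"spin": 0}
  ],
  "gripper": -1
}}

```text
t: 22.4
ee_pos: [571.3, 238.5, 88.5]
orientation: [0.348, -3.119, 0.001]
ft_force: [0.1, -0.7, -0.1]
width: 86.1
grasp_force: 0.0
```

>>> {"method": "apply_moves", "body": {
  "targets": [
    {"tx": 0,"ty": 0,"tz": 0.03,"spin": 0},
    {"tx": 0,"ty": 0,"tz": 0.06,"spin": 0},
    {"tx": 0,"ty": 0,"tz": 0.09,"spin": 0},
    {"tx": -0.003,"ty": -0.02,"tz": 0.11,"spin": -4},
    {"tx": -0.006,"ty": -0.06,"tz": 0.11,"spin": -10},
    {"tx": -0.009,"ty": -0.105,"tz": 0.11,"spin": -16},
    {"tx": -0.013,"ty": -0.15,"tz": 0.11,"spin": -22},
    {"tx": -0.017,"ty": -0.195,"tz": 0.11,"spin": -28}
  ]
}}

```text
t: 23.2
ee_pos: [555.3, 42.4, 200.7]
orientation: [0.423, 3.111, 0.0]
ft_force: [1.4, -0.4, 0.9]
width: 87.7
grasp_force: 0.0
```

>>> {"method": "apply_moves", "body": {
  "targets": [
    {"tx": -0.004,"ty": -0.045,"tz": 0,"spin": -6},
    {"tx": -0.008,"ty": -0.09,"tz": 0,"spin": -12},
    {"tx": -0.012,"ty": -0.135,"tz": 0,"spin": -18},
    {"tx": -0.016,"ty": -0.18,"tz": 0,"spin": -24},
    {"tx": -0.02,"ty": -0.22,"tz": 0,"spin": -30},
    {"tx": -0.023,"ty": -0.255,"tz": 0,"spin": -32.6},
    {"tx": -0.0245,"ty": -0.278,"tz": 0,"spin": -32.6},
    {"tx": -0.0245,"ty": -0.278,"tz": 0,"spin": -32.6}
  ]
}}

```text
t: 24.0
ee_pos: [530.9, -236.9, 200.4]
orientation: [1.278, 2.867, -0.001]
ft_force: [-0.5, 0.2, 0.9]
width: 87.5
grasp_force: 0.0
```

>>> {"method": "apply_moves", "body": {
  "targets": [
    {"tx": 0,"ty": 0,"tz": 0,"spin": 0},
    {"tx": 0,"ty": 0,"tz": 0,"spin": 0},
    {"tx": 0,"ty": 0,"tz": 0,"spin": 0},
    {"tx": 0,"ty": 0,"tz": 0,"spin": 0},
    {"tx": 0,"ty": 0,"tz": 0,"spin": 0},
    {"tx": 0,"ty": 0,"tz": 0,"spin": 0},
    {"tx": 0,"ty": 0,"tz": 0,"spin": 0},
    {"tx": 0,"ty": 0,"tz": 0,"spin": 0}
  ]
}}

```text
t: 24.8
ee_pos: [530.9, -234.1, 199.0]
orientation: [-1.274, -2.871, 0.0]
ft_force: [-0.1, 0.4, 0.0]
width: 87.5
grasp_force: 0.0
```

```bash
python3 - <<'E'
from h import *
o=ctrl.get_obs();print(o['t'],o['ee_pos'],o['orientation'],o['width'])
w=ctrl.get_image('wrist');t=ctrl.get_image('scene')
A=cv2.resize(w[100:300,160:360],(400,400));B=cv2.resize(t[160:310,320:470],(400,400),interpolation=cv2.INTER_CUBIC)
cv2.imwrite('pics/w8.png',np.hstack([A,B])[:,:,::-1])
print(proj('wrist',[[530.8,-234.3,66],[530.8,-234.3,112]]))
E
```

```text
24.8 [ 530.89688569 -234.06892259  199.04035152] [-1.27430557e+00 -2.87147111e+00  1.50998176e-06] 87.48583805166085
[[263.56751371 175.89112968]
 [263.62499981 187.93915246]]
```

View pics/w8.png

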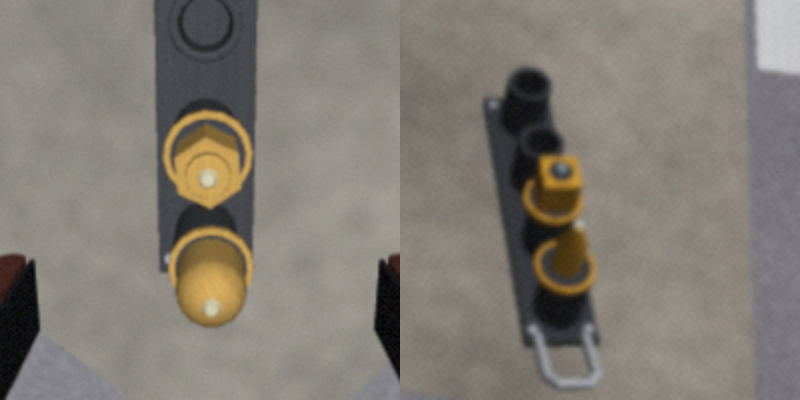

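The left half shows the hex ring at (264,176.5), centred as predicted. The right half shows the cone and square upright in sockets 1 and 2. I grip the hex.

>>> {"method": "apply_moves", "body": {
  "targets": [
    {"tx": 0,"ty": 0,"tz": -0.02,"spin": 0},
    {"tx": 0,"ty": 0,"tz": -0.045,"spin": 0},
    {"tx": 0,"ty": 0,"tz": -0.07,"spin": 0},
    {"tx": 0,"ty": 0,"tz": -0.095,"spin": 0},
    {"tx": 0,"ty": 0,"tz": -0.115,"spin": 0},
    {"tx": 0,"ty": 0,"tz": -0.129,"spin": 0},
    {"tx": 0,"ty": 0,"tz": -0.129,"spin": 0},
    {"tx": 0,"ty": 0,"tz": -0.129,"spin": 0}
  ]
}}

```text
t: 25.7
ee_pos: [531.1, -234.3, 70.4]
orientation: [1.274, 2.871, -0.0]
ft_force: [0.7, 0.4, 0.6]
width: 87.6
grasp_force: 0.0
```

>>> {"method": "apply_moves", "body": {
  "targets": [
    {"tx": 0,"ty": 0,"tz": 0,"spin": 0},
    {"tx": 0,"ty": 0,"tz": 0,"spin": 0},
    {"tx": 0,"ty": 0,"tz": 0,"spin": 0},
    {"tx": 0,"ty": 0,"tz": 0,"spin": 0},
    {"tx": 0,"ty": 0,"tz": 0,"spin": 0},
    {"tx": 0,"ty": 0,"tz": 0,"spin": 0},
    {"tx": 0,"ty": 0,"tz": 0,"spin": 0},
    {"tx": 0,"ty": 0,"tz": 0,"spin": 0}
  ],
  "gripper": 1
}}

```text
t: 26.5
ee_pos: [530.9, -234.1, 70.1]
orientation: [1.274, 2.871, 0.0]
ft_force: [-0.2, -0.6, 0.2]
width: 27.4
grasp_force: 20.1
```

>>> {"method": "apply_moves", "body": {
  "targets": [
    {"tx": 0,"ty": 0,"tz": 0,"spin": 0},
    {"tx": 0,"ty": 0,"tz": 0,"spin": 0},
    {"tx": 0,"ty": 0,"tz": 0,"spin": 0},
    {"tx": 0,"ty": 0,"tz": 0,"spin": 0},
    {"tx": 0,"ty": 0,"tz": 0.005,"spin": 0},
    {"tx": 0,"ty": 0,"tz": 0.015,"spin": 0},
    {"tx": 0,"ty": 0,"tz": 0.03,"spin": 0},
    {"tx": 0,"ty": 0,"tz": 0.045,"spin": 0}
  ]
}}

```text
t: 27.3
ee_pos: [531.0, -234.1, 116.4]
orientation: [1.274, 2.871, 0.0]
ft_force: [0.3, 0.2, -2.5]
width: 22.8
grasp_force: 36.1
```

>>> {"method": "apply_moves", "body": {
  "targets": [
    {"tx": 0,"ty": 0,"tz": 0.025,"spin": 0},
    {"tx": 0,"ty": 0,"tz": 0.05,"spin": 0},
    {"tx": 0,"ty": 0.02,"tz": 0.07,"spin": 4},
    {"tx": -0.002,"ty": 0.06,"tz": 0.08,"spin": 10},
    {"tx": -0.004,"ty": 0.1,"tz": 0.08,"spin": 16},
    {"tx": -0.006,"ty": 0.14,"tz": 0.08,"spin": 22},
    {"tx": -0.008,"ty": 0.18,"tz": 0.08,"spin": 28},
    {"tx": -0.01,"ty": 0.22,"tz": 0.08,"spin": 34}
  ]
}}

```text
t: 28.1
ee_pos: [520.9, -12.6, 196.6]
orientation: [0.373, 3.118, 0.0]
ft_force: [-0.4, 0.8, -2.1]
width: 23.1
grasp_force: 36.1
```

>>> {"method": "apply_moves", "body": {
  "targets": [
    {"tx": -0.001,"ty": 0.04,"tz": 0,"spin": 6},
    {"tx": -0.002,"ty": 0.08,"tz": 0,"spin": 12},
    {"tx": -0.003,"ty": 0.12,"tz": 0,"spin": 18},
    {"tx": -0.005,"ty": 0.16,"tz": 0,"spin": 24},
    {"tx": -0.006,"ty": 0.195,"tz": 0,"spin": 26.6},
    {"tx": -0.007,"ty": 0.225,"tz": 0,"spin": 26.6},
    {"tx": -0.007,"ty": 0.239,"tz": 0,"spin": 26.6},
    {"tx": -0.007,"ty": 0.239,"tz": 0,"spin": 26.6}
  ]
}}

```text
t: 28.9
ee_pos: [514.0, 226.3, 196.0]
orientation: [-0.352, 3.121, 0.001]
ft_force: [0.0, -0.9, -1.6]
width: 23.2
grasp_force: 36.0
```

>>> {"method": "apply_moves", "body": {
  "targets": [
    {"tx": 0,"ty": 0,"tz": 0,"spin": 0},
    {"tx": 0,"ty": 0,"tz": 0,"spin": 0},
    {"tx": 0,"ty": 0,"tz": 0,"spin": 0},
    {"tx": 0,"ty": 0,"tz": 0,"spin": 0},
    {"tx": 0,"ty": 0,"tz": 0,"spin": 0},
    {"tx": 0,"ty": 0,"tz": 0,"spin": 0},
    {"tx": 0,"ty": 0,"tz": 0,"spin": 0},
    {"tx": 0,"ty": 0,"tz": 0,"spin": 0}
  ]
}}

```text
t: 29.7
ee_pos: [513.9, 224.9, 195.1]
orientation: [0.348, -3.122, 0.0]
ft_force: [-0.9, 0.4, -2.5]
width: 23.3
grasp_force: 36.0
```

```bash
python3 - <<'E'
from h import *
o=ctrl.get_obs();e=o['ee_pos'];print(o['t'],e,o['orientation'],o['width'])
w=ctrl.get_image('wrist');cv2.imwrite('pics/w9.png',cv2.resize(w[80:320,160:380],None,fx=2,fy=2)[:,:,::-1])
P=rackpts([542.75,231.2,-1.343],60);print(P[2],proj('wrist',P[2:4]),proj('wrist',[[*e[:2],e[2]-4]]))
E
```

```text
29.7 [513.86708799 224.90736789 195.07592278] [ 3.48456435e-01 -3.12219728e+00  8.09610131e-06] 23.32182275258153
[np.float64(513.5250074476338), np.float64(224.4250601246843), 60] [[264.03689314 176.27760214]
 [263.82156164 113.50935431]] [[265.27741257 224.61810096]]
```

View pics/w9.png

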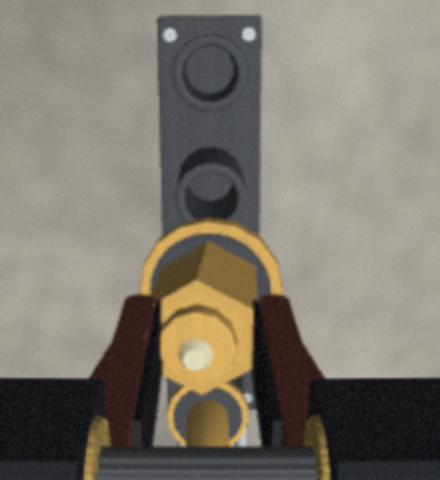

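The hex is held leaning slightly to the image left, about 0.1 rad. Socket 3's rim at (265.5,175) lines up with the tool. I shift 2 mm to offset the lean and lower gently.

>>> {"method": "apply_moves", "body": {
  "targets": [
    {"tx": 0,"ty": -0.002,"tz": -0.02,"spin": 0},
    {"tx": 0,"ty": -0.002,"tz": -0.05,"spin": 0},
    {"tx": 0,"ty": -0.002,"tz": -0.075,"spin": 0},
    {"tx": 0,"ty": -0.002,"tz": -0.09,"spin": 0},
    {"tx": 0,"ty": -0.002,"tz": -0.1,"spin": 0},
    {"tx": 0,"ty": -0.002,"tz": -0.11,"spin": 0},
    {"tx": 0,"ty": -0.002,"tz": -0.116,"spin": 0},
    {"tx": 0,"ty": -0.002,"tz": -0.119,"spin": 0}
  ]
}}

```text
t: 30.55
ee_pos: [514.0, 223.0, 75.9]
orientation: [-0.348, 3.122, 0.0]
ft_force: [-0.4, 0.2, -2.0]
width: 23.3
grasp_force: 36.0
```

>>> {"method": "apply_moves", "body": {
  "targets": [
    {"tx": 0,"ty": 0,"tz": -0.001,"spin": 0},
    {"tx": 0,"ty": 0,"tz": -0.002,"spin": 0},
    {"tx": 0,"ty": 0,"tz": -0.003,"spin": 0},
    {"tx": 0,"ty": 0,"tz": -0.003,"spin": 0},
    {"tx": 0,"ty": 0,"tz": -0.003,"spin": 0},
    {"tx": 0,"ty": 0,"tz": -0.003,"spin": 0},
    {"tx": 0,"ty": 0,"tz": -0.003,"spin": 0},
    {"tx": 0,"ty": 0,"tz": -0.003,"spin": 0}
  ]
}}

```text
t: 31.35
ee_pos: [513.9, 222.9, 73.1]
orientation: [-0.348, 3.122, 0.0]
ft_force: [-0.4, -0.3, -1.9]
width: 23.5
grasp_force: 36.0
```

>>> {"method": "apply_moves", "body": {
  "targets": [
    {"tx": 0,"ty": 0,"tz": -0.001,"spin": 0},
    {"tx": 0,"ty": 0,"tz": -0.001,"spin": 0},
    {"tx": 0,"ty": 0,"tz": -0.001,"spin": 0},
    {"tx": 0,"ty": 0,"tz": -0.002,"spin": 0},
    {"tx": 0,"ty": 0,"tz": -0.002,"spin": 0},
    {"tx": 0,"ty": 0,"tz": -0.002,"spin": 0},
    {"tx": 0,"ty": 0,"tz": -0.002,"spin": 0},
    {"tx": 0,"ty": 0,"tz": -0.002,"spin": 0}
  ]
}}

```text
t: 32.15
ee_pos: [513.9, 222.9, 71.1]
orientation: [-0.348, 3.122, 0.0]
ft_force: [-0.4, -0.4, -2.0]
width: 23.1
grasp_force: 36.1
```

>>> {"method": "apply_moves", "body": {
  "targets": [
    {"tx": 0,"ty": 0,"tz": -0.0005,"spin": 0},
    {"tx": 0,"ty": 0,"tz": -0.001,"spin": 0},
    {"tx": 0,"ty": 0,"tz": -0.001,"spin": 0},
    {"tx": 0,"ty": 0,"tz": -0.001,"spin": 0},
    {"tx": 0,"ty": 0,"tz": -0.001,"spin": 0},
    {"tx": 0,"ty": 0,"tz": -0.0015,"spin": 0},
    {"tx": 0,"ty": 0,"tz": -0.0015,"spin": 0},
    {"tx": 0,"ty": 0,"tz": -0.0015,"spin": 0}
  ]
}}

```text
t: 32.95
ee_pos: [514.4, 223.3, 70.8]
orientation: [-0.348, 3.121, 0.001]
ft_force: [-2.8, -0.2, 9.8]
width: 23.0
grasp_force: 38.6
```

Contact. I release and go to the dome.

>>> {"method": "apply_moves", "body": {
  "targets": [
    {"tx": 0,"ty": 0,"tz": 0,"spin": 0},
    {"tx": 0,"ty": 0,"tz": 0,"spin": 0},
    {"tx": 0,"ty": 0,"tz": 0,"spin": 0},
    {"tx": 0,"ty": 0,"tz": 0,"spin": 0},
    {"tx": 0,"ty": 0,"tz": 0,"spin": 0},
    {"tx": 0,"ty": 0,"tz": 0,"spin": 0},
    {"tx": 0,"ty": 0,"tz": 0.005,"spin": 0},
    {"tx": 0,"ty": 0,"tz": 0.02,"spin": 0}
  ],
  "gripper": -1
}}

```text
t: 33.75
ee_pos: [512.8, 222.4, 89.0]
orientation: [0.348, -3.119, 0.001]
ft_force: [0.3, 0.3, -0.2]
width: 83.6
grasp_force: 0.0
```

>>> {"method": "apply_moves", "body": {
  "targets": [
    {"tx": 0,"ty": 0,"tz": 0.03,"spin": 0},
    {"tx": 0,"ty": 0,"tz": 0.06,"spin": 0},
    {"tx": 0,"ty": 0,"tz": 0.09,"spin": 0},
    {"tx": 0.002,"ty": -0.02,"tz": 0.11,"spin": -4},
    {"tx": 0.006,"ty": -0.06,"tz": 0.11,"spin": -10},
    {"tx": 0.011,"ty": -0.105,"tz": 0.11,"spin": -16},
    {"tx": 0.016,"ty": -0.15,"tz": 0.11,"spin": -22},
    {"tx": 0.021,"ty": -0.195,"tz": 0.11,"spin": -28}
  ]
}}

```text
t: 34.55
ee_pos: [535.0, 26.3, 201.1]
orientation: [0.423, 3.111, 0.0]
ft_force: [0.1, -0.5, -0.9]
width: 87.8
grasp_force: 0.0
```

>>> {"method": "apply_moves", "body": {
  "targets": [
    {"tx": 0.005,"ty": -0.045,"tz": 0,"spin": -6},
    {"tx": 0.01,"ty": -0.09,"tz": 0,"spin": -12},
    {"tx": 0.015,"ty": -0.135,"tz": 0,"spin": -18},
    {"tx": 0.02,"ty": -0.18,"tz": 0,"spin": -24},
    {"tx": 0.026,"ty": -0.225,"tz": 0,"spin": -30},
    {"tx": 0.032,"ty": -0.265,"tz": 0,"spin": -32.6},
    {"tx": 0.036,"ty": -0.295,"tz": 0,"spin": -32.6},
    {"tx": 0.037,"ty": -0.305,"tz": 0,"spin": -32.6}
  ]
}}

```text
t: 35.35
ee_pos: [572.1, -280.1, 200.8]
orientation: [1.277, 2.868, -0.001]
ft_force: [-0.1, -0.4, 0.9]
width: 87.6
grasp_force: 0.0
```

>>> {"method": "apply_moves", "body": {
  "targets": [
    {"tx": 0,"ty": 0,"tz": 0,"spin": 0},
    {"tx": 0,"ty": 0,"tz": 0,"spin": 0},
    {"tx": 0,"ty": 0,"tz": 0,"spin": 0},
    {"tx": 0,"ty": 0,"tz": 0,"spin": 0},
    {"tx": 0,"ty": 0,"tz": 0,"spin": 0},
    {"tx": 0,"ty": 0,"tz": 0,"spin": 0},
    {"tx": 0,"ty": 0,"tz": 0,"spin": 0},
    {"tx": 0,"ty": 0,"tz": 0,"spin": 0}
  ]
}}

```text
t: 36.15
ee_pos: [571.9, -277.0, 199.6]
orientation: [-1.274, -2.872, -0.0]
ft_force: [-1.0, -0.7, -0.6]
width: 87.9
grasp_force: 0.0
```

```bash
python3 - <<'E'
from h import *
o=ctrl.get_obs();print(o['t'],o['ee_pos'],o['orientation'],o['width'])
w=ctrl.get_image('wrist');t=ctrl.get_image('scene')
A=cv2.resize(w[100:300,160:360],(400,400));B=cv2.resize(t[160:310,320:470],(400,400),interpolation=cv2.INTER_CUBIC)
cv2.imwrite('pics/w10.png',np.hstack([A,B])[:,:,::-1])
print(proj('wrist',[[572.2,-277.8,66]]))
E
```

```text
36.15 [ 571.88366879 -276.99080012  199.56186744] [-1.27423912e+00 -2.87150732e+00 -2.14572753e-05] 87.91054091549971
[[263.51245241 176.43043797]]
```

View pics/w10.png

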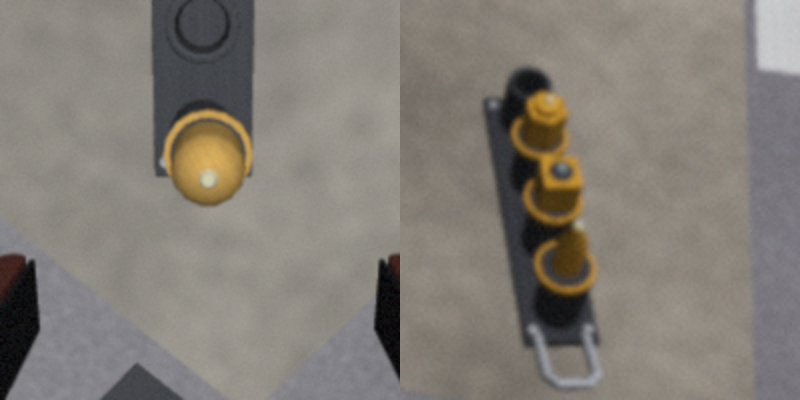

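The hex is upright in socket 3, and the dome's ring is at (264,176.5), centred. I grip it.

>>> {"method": "apply_moves", "body": {
  "targets": [
    {"tx": 0,"ty": -0.0005,"tz": -0.02,"spin": 0},
    {"tx": 0,"ty": -0.0005,"tz": -0.045,"spin": 0},
    {"tx": 0,"ty": -0.0005,"tz": -0.07,"spin": 0},
    {"tx": 0,"ty": -0.0005,"tz": -0.095,"spin": 0},
    {"tx": 0,"ty": -0.0005,"tz": -0.115,"spin": 0},
    {"tx": 0,"ty": -0.0005,"tz": -0.1305,"spin": 0},
    {"tx": 0,"ty": -0.0005,"tz": -0.1305,"spin": 0},
    {"tx": 0,"ty": -0.0005,"tz": -0.1305,"spin": 0}
  ]
}}

```text
t: 37.05
ee_pos: [572.1, -277.8, 69.3]
orientation: [1.275, 2.871, -0.0]
ft_force: [0.6, 0.2, 0.4]
width: 87.8
grasp_force: 0.0
```

>>> {"method": "apply_moves", "body": {
  "targets": [
    {"tx": 0,"ty": 0,"tz": 0,"spin": 0},
    {"tx": 0,"ty": 0,"tz": 0,"spin": 0},
    {"tx": 0,"ty": 0,"tz": 0,"spin": 0},
    {"tx": 0,"ty": 0,"tz": 0,"spin": 0},
    {"tx": 0,"ty": 0,"tz": 0,"spin": 0},
    {"tx": 0,"ty": 0,"tz": 0,"spin": 0},
    {"tx": 0,"ty": 0,"tz": 0,"spin": 0},
    {"tx": 0,"ty": 0,"tz": 0,"spin": 0}
  ],
  "gripper": 1
}}

```text
t: 37.85
ee_pos: [572.0, -277.5, 69.1]
orientation: [1.274, 2.871, 0.0]
ft_force: [0.5, -0.1, -0.6]
width: 29.1
grasp_force: 29.3
```

>>> {"method": "apply_moves", "body": {
  "targets": [
    {"tx": 0,"ty": 0,"tz": 0,"spin": 0},
    {"tx": 0,"ty": 0,"tz": 0,"spin": 0},
    {"tx": 0,"ty": 0,"tz": 0,"spin": 0},
    {"tx": 0,"ty": 0,"tz": 0,"spin": 0},
    {"tx": 0,"ty": 0,"tz": 0.005,"spin": 0},
    {"tx": 0,"ty": 0,"tz": 0.015,"spin": 0},
    {"tx": 0,"ty": 0,"tz": 0.03,"spin": 0},
    {"tx": 0,"ty": 0,"tz": 0.045,"spin": 0}
  ]
}}

```text
t: 38.65
ee_pos: [572.0, -277.7, 115.6]
orientation: [1.274, 2.871, -0.0]
ft_force: [0.1, -0.4, -2.0]
width: 29.5
grasp_force: 29.0
```

>>> {"method": "apply_moves", "body": {
  "targets": [
    {"tx": 0,"ty": 0,"tz": 0.025,"spin": 0},
    {"tx": 0,"ty": 0,"tz": 0.05,"spin": 0},
    {"tx": -0.005,"ty": 0.02,"tz": 0.07,"spin": 4},
    {"tx": -0.015,"ty": 0.06,"tz": 0.08,"spin": 10},
    {"tx": -0.025,"ty": 0.1,"tz": 0.08,"spin": 16},
    {"tx": -0.035,"ty": 0.14,"tz": 0.08,"spin": 22},
    {"tx": -0.045,"ty": 0.18,"tz": 0.08,"spin": 28},
    {"tx": -0.055,"ty": 0.22,"tz": 0.08,"spin": 34}
  ]
}}

```text
t: 39.45
ee_pos: [516.6, -56.3, 195.7]
orientation: [0.373, 3.117, 0.0]
ft_force: [0.7, 0.5, -2.1]
width: 29.4
grasp_force: 29.0
```

>>> {"method": "apply_moves", "body": {
  "targets": [
    {"tx": -0.01,"ty": 0.042,"tz": 0,"spin": 6},
    {"tx": -0.02,"ty": 0.084,"tz": 0,"spin": 12},
    {"tx": -0.03,"ty": 0.126,"tz": 0,"spin": 18},
    {"tx": -0.04,"ty": 0.168,"tz": 0,"spin": 24},
    {"tx": -0.05,"ty": 0.208,"tz": 0,"spin": 26.6},
    {"tx": -0.057,"ty": 0.242,"tz": 0,"spin": 26.6},
    {"tx": -0.061,"ty": 0.262,"tz": 0,"spin": 26.6},
    {"tx": -0.0615,"ty": 0.2685,"tz": 0,"spin": 26.6}
  ]
}}

```text
t: 40.25
ee_pos: [455.2, 212.9, 195.5]
orientation: [-0.352, 3.12, 0.001]
ft_force: [0.4, -0.1, -2.4]
width: 29.3
grasp_force: 29.0
```

>>> {"method": "apply_moves", "body": {
  "targets": [
    {"tx": 0,"ty": 0,"tz": 0,"spin": 0},
    {"tx": 0,"ty": 0,"tz": 0,"spin": 0},
    {"tx": 0,"ty": 0,"tz": 0,"spin": 0},
    {"tx": 0,"ty": 0,"tz": 0,"spin": 0},
    {"tx": 0,"ty": 0,"tz": 0,"spin": 0},
    {"tx": 0,"ty": 0,"tz": 0,"spin": 0},
    {"tx": 0,"ty": 0,"tz": 0,"spin": 0},
    {"tx": 0,"ty": 0,"tz": 0,"spin": 0}
  ]
}}

```text
t: 41.05
ee_pos: [455.4, 210.9, 194.0]
orientation: [0.348, -3.122, 0.0]
ft_force: [-0.2, 0.3, -2.8]
width: 29.3
grasp_force: 29.0
```

```bash
python3 - <<'E'
from h import *
o=ctrl.get_obs();e=o['ee_pos'];print(o['t'],e,o['orientation'],o['width'])
w=ctrl.get_image('wrist');cv2.imwrite('pics/w11.png',cv2.resize(w[80:320,160:380],None,fx=2,fy=2)[:,:,::-1])
P=rackpts([542.75,231.2,-1.343],60);print(P[3],proj('wrist',P[3:4]),proj('wrist',[[*e[:2],e[2]-4]]))
E
```

```text
41.05 [455.37401858 210.8593842  194.03367027] [ 3.48324895e-01 -3.12214728e+00  4.63193158e-05] 29.345818138143198
[np.float64(455.07502234290155), np.float64(210.875180374053), 60] [[264.52803006 176.65707705]] [[265.27496364 224.58970121]]
```

View pics/w11.png

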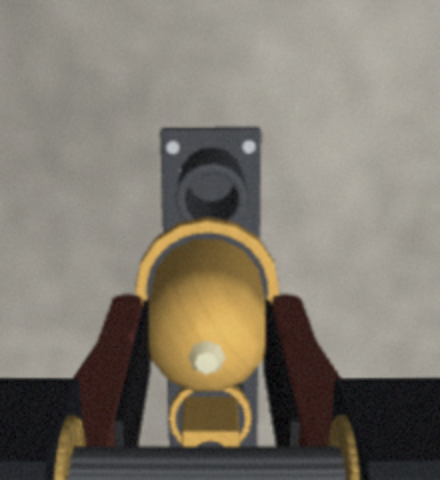

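Socket 4's rim is at (266,176), which matches, and the dome hangs upright. I lower it.

>>> {"method": "apply_moves", "body": {
  "targets": [
    {"tx": 0,"ty": 0.0005,"tz": -0.02,"spin": 0},
    {"tx": 0,"ty": 0.0005,"tz": -0.05,"spin": 0},
    {"tx": 0,"ty": 0.0005,"tz": -0.075,"spin": 0},
    {"tx": 0,"ty": 0.0005,"tz": -0.09,"spin": 0},
    {"tx": 0,"ty": 0.0005,"tz": -0.1,"spin": 0},
    {"tx": 0,"ty": 0.0005,"tz": -0.11,"spin": 0},
    {"tx": 0,"ty": 0.0005,"tz": -0.116,"spin": 0},
    {"tx": 0,"ty": 0.0005,"tz": -0.119,"spin": 0}
  ]
}}

```text
t: 41.9
ee_pos: [455.5, 211.5, 74.9]
orientation: [-0.348, 3.122, 0.0]
ft_force: [0.6, 1.0, -2.2]
width: 29.4
grasp_force: 29.0
```

>>> {"method": "apply_moves", "body": {
  "targets": [
    {"tx": 0,"ty": 0,"tz": -0.001,"spin": 0},
    {"tx": 0,"ty": 0,"tz": -0.002,"spin": 0},
    {"tx": 0,"ty": 0,"tz": -0.003,"spin": 0},
    {"tx": 0,"ty": 0,"tz": -0.004,"spin": 0},
    {"tx": 0,"ty": 0,"tz": -0.005,"spin": 0},
    {"tx": 0,"ty": 0,"tz": -0.005,"spin": 0},
    {"tx": 0,"ty": 0,"tz": -0.005,"spin": 0},
    {"tx": 0,"ty": 0,"tz": -0.005,"spin": 0}
  ]
}}

```text
t: 42.7
ee_pos: [455.4, 211.4, 70.1]
orientation: [-0.348, 3.122, -0.0]
ft_force: [0.3, 0.3, -2.8]
width: 29.4
grasp_force: 29.0
```

>>> {"method": "apply_moves", "body": {
  "targets": [
    {"tx": 0,"ty": 0,"tz": -0.0005,"spin": 0},
    {"tx": 0,"ty": 0,"tz": -0.001,"spin": 0},
    {"tx": 0,"ty": 0,"tz": -0.001,"spin": 0},
    {"tx": 0,"ty": 0,"tz": -0.001,"spin": 0},
    {"tx": 0,"ty": 0,"tz": -0.001,"spin": 0},
    {"tx": 0,"ty": 0,"tz": -0.001,"spin": 0},
    {"tx": 0,"ty": 0,"tz": -0.001,"spin": 0},
    {"tx": 0,"ty": 0,"tz": -0.001,"spin": 0}
  ]
}}

```text
t: 43.5
ee_pos: [455.3, 211.4, 69.1]
orientation: [0.348, -3.122, 0.0]
ft_force: [-0.4, 0.4, -2.0]
width: 29.7
grasp_force: 29.0
```

>>> {"method": "apply_moves", "body": {
  "targets": [
    {"tx": 0,"ty": 0,"tz": -0.0005,"spin": 0},
    {"tx": 0,"ty": 0,"tz": -0.001,"spin": 0},
    {"tx": 0,"ty": 0,"tz": -0.001,"spin": 0},
    {"tx": 0,"ty": 0,"tz": -0.001,"spin": 0},
    {"tx": 0,"ty": 0,"tz": -0.001,"spin": 0},
    {"tx": 0,"ty": 0,"tz": -0.001,"spin": 0},
    {"tx": 0,"ty": 0,"tz": -0.001,"spin": 0},
    {"tx": 0,"ty": 0,"tz": -0.001,"spin": 0}
  ]
}}

```text
t: 44.3
ee_pos: [455.6, 211.6, 68.8]
orientation: [-0.348, 3.122, 0.0]
ft_force: [-1.9, -0.4, 8.2]
width: 29.3
grasp_force: 30.1
```

>>> {"method": "apply_moves", "body": {
  "targets": [
    {"tx": 0,"ty": 0,"tz": 0,"spin": 0},
    {"tx": 0,"ty": 0,"tz": 0,"spin": 0},
    {"tx": 0,"ty": 0,"tz": 0,"spin": 0},
    {"tx": 0,"ty": 0,"tz": 0,"spin": 0},
    {"tx": 0,"ty": 0,"tz": 0,"spin": 0},
    {"tx": 0,"ty": 0,"tz": 0,"spin": 0},
    {"tx": 0,"ty": 0,"tz": 0.005,"spin": 0},
    {"tx": 0,"ty": 0,"tz": 0.02,"spin": 0}
  ],
  "gripper": -1
}}

```text
t: 45.1
ee_pos: [454.4, 211.0, 87.5]
orientation: [0.348, -3.12, 0.001]
ft_force: [-0.7, 0.3, 0.3]
width: 86.9
grasp_force: 0.0
```

>>> {"method": "apply_moves", "body": {
  "targets": [
    {"tx": 0,"ty": 0,"tz": 0.03,"spin": 0},
    {"tx": 0,"ty": 0,"tz": 0.06,"spin": 0},
    {"tx": 0,"ty": 0,"tz": 0.09,"spin": 0},
    {"tx": 0,"ty": -0.03,"tz": 0.11,"spin": 0},
    {"tx": 0,"ty": -0.07,"tz": 0.11,"spin": 0},
    {"tx": 0,"ty": -0.11,"tz": 0.11,"spin": 0},
    {"tx": 0,"ty": -0.15,"tz": 0.11,"spin": 0},
    {"tx": 0,"ty": -0.15,"tz": 0.11,"spin": 0}
  ]
}}

```text
t: 45.9
ee_pos: [455.0, 58.0, 198.5]
orientation: [-0.342, 3.123, -0.001]
ft_force: [-0.6, 0.6, 0.5]
width: 87.8
grasp_force: 0.0
```

>>> {"method": "apply_moves", "body": {
  "targets": [
    {"tx": 0,"ty": 0,"tz": 0,"spin": 0},
    {"tx": 0,"ty": 0,"tz": 0,"spin": 0},
    {"tx": 0,"ty": 0,"tz": 0,"spin": 0},
    {"tx": 0,"ty": 0,"tz": 0,"spin": 0},
    {"tx": 0,"ty": 0,"tz": 0,"spin": 0},
    {"tx": 0,"ty": 0,"tz": 0,"spin": 0},
    {"tx": 0,"ty": 0,"tz": 0,"spin": 0},
    {"tx": 0,"ty": 0,"tz": 0,"spin": 0}
  ]
}}

```text
t: 46.7
ee_pos: [455.4, 61.5, 198.0]
orientation: [0.349, -3.122, 0.0]
ft_force: [-1.1, 1.3, 1.5]
width: 88.1
grasp_force: 0.0
```

```bash
python3 - <<'E'
from h import *
t=ctrl.get_image('scene');w=ctrl.get_image('top')
A=cv2.resize(w[130:255,100:225],(400,400),interpolation=cv2.INTER_CUBIC);B=cv2.resize(t[160:310,320:470],(400,400),interpolation=cv2.INTER_CUBIC)
cv2.imwrite('pics/w12.png',np.hstack([A,B])[:,:,::-1])
E
```

```text
(no output)
```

View pics/w12.png

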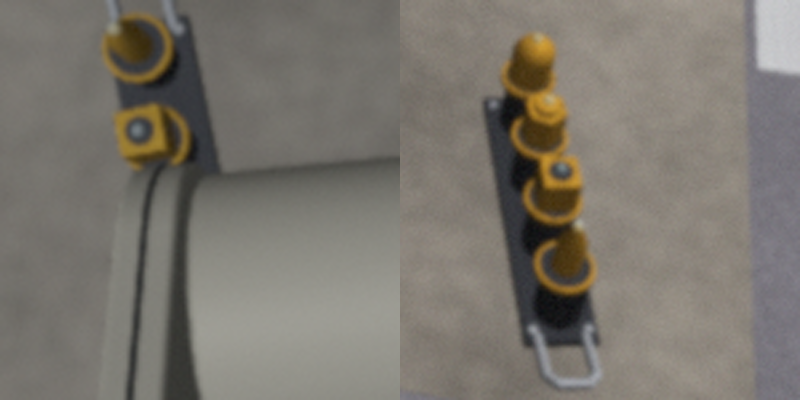

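All four stand upright and seated. From the handle the order is cone (565,265), square (553,200), hex (540,135), dome (528,75), and the arm is clear.

```bash
python3 -c "
from workcell import ctrl
print(ctrl.close_job())"
```

```text
the job is handed in; nothing more can be done
None
```

I moved all four dops into the empty rack in the same order from the handle (cone, square, hex, dome). The last picture shows them upright and seated with the arm clear. The job is handed in at about 47 s of the 109 s allowed, and no verdict was returned.

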